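# Make up the foot-care bowl and the guest basket

## Robot

A 6-joint arm with a two-finger parallel gripper is mounted at the origin on the work surface. World frame = base frame: x ahead of the robot, y to its left, z up, the work surface at z = 0. Lengths are in mm, angles in rad, forces in N, time in s.
With the tool pointing down it reaches from about 350 to 775 mm from the base axis. Payload 7.3 kg.
Tool frame: the origin (TCP) lies between the finger pads; the fingertips stand 8 mm ahead of it and the grasp point (between the pads) lies 11 mm behind it; y points along the fingers, z is the direction in which the jaws open and shut, and the axes are right-handed (so a half turn about y gives the same grasp; the last joint's range is limited). The gripper opens to 92 mm and grips with 3 to 60 N. Pads are 19 mm wide; open, the fingers measure 130 mm over their backs; the gripper's body (75 mm by 190 mm) begins 47 mm behind the grasp point.
Start: joints at [-1.299, 0.342, 1.524, -0, 1.275, -0.146], TCP at [213.043, -479.853, 206.741] pointing down, gripper open.
Joint ranges: [-2.53, 2.53], [-0.77, 2.02], [0.04, 2.7], [-1, 4.14], [0.28, 2.66], [-3.11, 3.11]. Speed limits (rad/s): [2.57, 2.57, 3.14, 3.14, 3.14, 3.14].

## Interface

Orientations are given as [roll, pitch, yaw] about the fixed x, y, z axes, in that order (R = Rz(yaw) Ry(pitch) Rx(roll)).
In Python, from plant import bot, vision, job gives the robot as it stands. The module is installed in compiled form; this text tells all that it offers.
- The arm moves only by the tool arm_command, never from a script. Its argument "deltas" is a list of rows, each a list of 4 numbers: the shift along the tool's x, y, z in m, then the turn about the tool's y in degrees. In form: [[x, y, z, twist], ...]. A call has 1 to 5 rows; each row shifts and turns the commanded pose from where the row before left it, along the tool's axes as they then stand; what a row does not reach is not made up. A row lasts 1/10 s, in which the tool goes at most 50 mm and 8.59 degrees, less where a joint would pass 70% of its speed; a pose out of reach is approached as far as the arm can. A call is refused whole if a number of a shift passes 0.05 or a number of a turn 8.59, either way. A call with a gripper value outside its range is refused whole. "claw" is the closure in counts, from 0 (fully open) to 255 (shut), set as the call begins (left out, the last holds). The fingers move at their own pace and stop on an object; the grip force is fixed at half the most. Time passes only in rows, so rows that do not move let the fingers close. It gives the time, the measured TCP pose, the force and the opening at its end, in the units of the state.
- bot.get_obs(): the state, without advancing time (a new reading comes with each control period).
- vision.capture(name): name is "side" or "top"; returns a dict with "img" (420x560x3 uint8, red, green, blue), "camera_matrix" (3x3 intrinsics, pixels), "dist_coeffs" ([k1, k2, p1, p2, k3] as OpenCV has them; the pictures are not rectified), "world_to_cam" (4x4, takes a point from world to camera coordinates). Camera axes: x right, y down, z forward; pixel columns grow to the right and rows downward; lengths in mm; the calibration is good to about 2 mm. A picture is of the moment at which its call begins. There is no depth.
- job.close_job(): hands the job in, once; it reports no verdict.
Trained networks look in a picture, given as the dict that the camera call returned (one of the last four; its "shot" number tells which), for a name from the list of things; names that differ only in an ending like _2 or _b are one class to them, and where a whole thing is asked for, a point or a joint stands for the part that bears it (a point fixed in the world has none). Each returns a list of dicts, best first, with "confidence" (0 to 1); they miss things now and then, are a little off and sometimes report something else, mostly with a low value. They report only what shows in the picture. A call takes as long as a camera call. They do not tell look-alikes from the thing itself.
- vision.find_in(picture, name): "xyz" ([x, y, z] in mm, in the coordinates of the camera as it stood for that picture, good to about 4 mm: the middle of the surface that is visible of it).
- vision.regions_of(picture, name): "mask" (420x560 bool, what is visible of it).
The state is a dict: "time": time; "joint_positions": joint angles; "dq": joint speeds; "tau": joint torques, N m; "tool_pos": TCP position; "tcp_rot": TCP orientation; "contact_force": force on the tool from outside, world axes, zero at the start; "moment": the same for the moment, N m; "grip_width": finger opening in mm.
Only numpy, scipy, OpenCV 4.12 (cv2) and the standard library are available. Lean on these libraries where they do the work, as an engineer would, in place of code of your own. Each camera call takes 0.05 s, during which the arm holds its last target. There are 200 camera calls.

## Task

Make up two wash kits from the stock in the white tray: put the pumice stone and the wooden nail brush side by side, each flat on the bottom of the steel bowl (brush bristles down), for the foot-care kit. For the guest kit, lay the pink soap flat and lengthwise in the middle of the white soap dish in the blue basket, and beside the dish, on the basket's own floor, stand the amber bottle upright and lay the aluminium box flat, lid up. Leave the green soap and the blue bottle where they are in the tray, and leave the dish in the basket with bowl and basket standing level on the shelf.

Things in the scene. Friction and masses are not known exactly. Their poses are not given: they have to be found in the camera images.
- pink_soap_mid (a point): Pink bar of soap, rounded, 68 long (x), 42 wide (y), 26 high (z) mm, 90 g, lying flat in the stock tray (fixed, white, floor 4 mm above the shelf top, rim 27 mm high, stock in two rows of four). The point is its centre, 13 mm above its underside. Axes as it lies at the start: x along its length, z up.
- amber_bottle_mid (a point): Small amber-brown bottle with black cap, round, 40 mm diameter, 76 mm high, 75 g, standing in the stock tray; the body is straight-sided up to 48 mm, then narrows to the 25 mm wide cap. The point is on its axis at half height, 38 mm above its foot; z is its axis, up.
- alu_box_mid (a point): Small flat aluminium box with sliding lid (shut, stays shut), 70 long (x), 44 wide (y), 23 high (z) mm, 70 g, lying flat in the stock tray. The point is its centre, 11.5 mm above its underside. Axes as it lies at the start: x along its length, z up.
- pumice_mid (a point): Dark grey pumice stone, a rounded block 64 long (x), 42 wide (y), 28 high (z) mm, 60 g, lying flat in the stock tray. The point is its centre, 14 mm above its underside. Axes as it lies at the start: x along its length, z up.
- nail_brush_mid (a point): Wooden nail brush lying on its cream bristles (a stiff block), 74 long (x), 38 wide (y), 32 high (z) mm, 60 g; the brown wooden back is the top 16 mm. In the stock tray. The point is at half height, 16 mm above the underside, on its centre. Axes as it lies at the start: x along its length, z up.
- green_soap_mid (a point): Green bar of soap, same size as the pink one, spare stock: stays where it is in the stock tray. The point is its centre, 13 mm above its underside. Axes as it lies at the start: x along its length, z up.
- blue_bottle_mid (a point): Small blue bottle with white cap, same size as the amber one, spare stock: stays where it is in the stock tray. The point is on its axis, 38 mm above its foot.
- bowl: Round stainless steel bowl standing loose on the shelf top, 0.4 kg, to the left or right of the stock tray: 208 mm across the rim, 60 mm high; flat inner floor 164 mm across, 3 mm above its origin; the sides flare outwards. Origin: centre of its underside, z up.
- basket: Blue rectangular plastic basket standing loose on the shelf top, 0.45 kg, on the other side of the stock tray: outside 264 (its x) by 166 (its y) mm, 55 mm high, walls and floor 3 mm. Origin: centre of its underside, z up. The white soap dish stands at its -x end; the floor from x = -20 mm to x = +129 mm is free.
- white_dish_top (a point): White ceramic soap dish, loose, 0.17 kg, already standing in the blue basket: 100 long (x), 66 wide (y) mm, with a flat ribbed top 12 mm above its underside for the soap, open along its long sides, and a 6 mm high lip at either end (88 mm between the lips). The point is the centre of that flat top; z up. An empty terracotta-brown dish in the stock tray is not used.
There are look-alikes about, which are no part of the job. Leave any red or yellow look-alike of the part that bears nail_brush_mid alone.

How it is judged:
By the outcome, as a careful person would: the job done as asked, in the order asked, and still so for the second after the job is handed in, with the robot touching nothing.
It also fails if it takes over 122 s, if anything falls off the work surface, if the arm or the gripper's body presses on something with over 40 N, if the wrist force passes 120 N, or if a joint passes its speed limit or range.

## Working session

There is one attempt and no reset: what is moved stays moved. The work goes in short steps, Python scripts to look and compute and a tool call to move; the robot and the scene stay as the last step left them, time stands still between calls to the robot, and variables do not carry over. Pictures are saved under pics/ and viewed, about 12 in all and at most 16, crops included, and the job is handed in when it is done.

Besides the shell and the picture viewer there is one more tool, called after "Emit:" as name(argument=value, ...), one argument or row to a line, values as JSON. arm_command: Moves the arm, as the interface text tells. Its arguments: {"type":"object","properties":{"deltas":{"type":"array","items":{"type":"array","items":{"type":"number"}}},"claw":{"type":"number"}},"required":["deltas"]}

```bash
mkdir -p pics
cat > h.py <<'E'
import numpy as np, cv2
from plant import bot, vision, job
def cap(n,save=None):
    p=vision.capture(n)
    if save: cv2.imwrite(f'pics/{save}.png',p['img'][:,:,::-1])
    return p
def toworld(p,xyz):
    return (np.linalg.inv(np.array(p['world_to_cam']))@np.append(xyz,1))[:3]
def pix(p,w):
    T=np.array(p['world_to_cam']);c=T[:3,:3]@np.array(w,float)+T[:3,3]
    return cv2.projectPoints(c.reshape(1,3),np.zeros(3),np.zeros(3),np.array(p['camera_matrix']),np.array(p['dist_coeffs']))[0].ravel()
def atz(p,uv,z):
    "world points of pixels at height z"
    n=cv2.undistortPoints(np.array(uv,float).reshape(-1,1,2),np.array(p['camera_matrix']),np.array(p['dist_coeffs'])).reshape(-1,2)
    Ti=np.linalg.inv(np.array(p['world_to_cam']));d=np.c_[n,np.ones(len(n))]@Ti[:3,:3].T;o=Ti[:3,3]
    return o+d*((z-o[2])/d[:,2])[:,None]
E
python3 - <<'E'
from h import *
np.set_printoptions(precision=1,suppress=True)
o=bot.get_obs();print(o)
t=cap('top','top0');s=cap('side','side0')
for p in(t,s):
  print(np.linalg.inv(p['world_to_cam'])[:3])
for n in 'pink_soap_mid amber_bottle_mid alu_box_mid pumice_mid nail_brush_mid green_soap_mid blue_bottle_mid bowl basket white_dish_top'.split():
  for k,p in(('t',t),('s',s)):
    for r in vision.find_in(p,n):
      w=toworld(p,r['xyz']);print(n,k,round(r['confidence'],2),w,pix(p,w))
E
```

```text
{'time': 0.0, 'joint_positions': array([-1.3,  0.3,  1.5,  0. ,  1.3, -0.1]), 'dq': array([ 0.,  0., -0., -0.,  0., -0.]), 'tau': array([ -0. , -43.1, -24.4,   0.1,   0.1,  -0. ]), 'tool_pos': array([ 212.9, -479.4,  206. ]), 'tcp_rot': array([-1.6,  0. , -2.7]), 'contact_force': array([-0.2,  0.5,  0.5]), 'moment': array([-0.,  0.,  0.]), 'grip_width': 91.52515014752841}
[[  -0.1   -1.     0.2  196.4]
 [  -1.     0.1   -0.   -12.7]
 [   0.    -0.2   -1.  1321.1]]
[[  -0.7   -0.5    0.5 -174.3]
 [  -0.7    0.5   -0.5  634.6]
 [   0.    -0.7   -0.7  951.5]]
pink_soap_mid t 0.75 [471.8  62.2  29.4] [246.2 207.1]
pink_soap_mid s 0.69 [469.3  70.7  26.1] [262.6 235.3]
amber_bottle_mid t 0.6 [468.6 165.3  56.7] [210.5 208.9]
amber_bottle_mid s 0.78 [462.3 171.4  52.2] [238.  248.5]
amber_bottle_mid s 0.48 [520. 367.   8.] [170.4 285.6]
alu_box_mid t 0.55 [627.7 -42.1  26.4] [277.  155.4]
alu_box_mid s 0.74 [621.6 -41.6  24.8] [256.6 194.4]
pumice_mid t 0.77 [ 472.2 -154.9   30. ] [318.3 201.5]
pumice_mid s 0.73 [521.  367.5   3.4] [170.3 286.5]
pumice_mid s 0.52 [ 467.6 -152.9   30.8] [31
[... 245 characters left out ...]
mid s 0.64 [606.8  69.3  31.9] [233.7 211. ]
nail_brush_mid s 0.42 [ 675.7 -407.8   30.8] [317.6 142.9]
green_soap_mid t 0.65 [ 627.9 -162.1   31.5] [315.9 152. ]
green_soap_mid s 0.48 [ 466.4 -152.4   31.1] [313.2 200. ]
green_soap_mid s 0.47 [ 620.1 -148.8   25.7] [279.7 180.2]
blue_bottle_mid t 0.73 [618.9 166.2  59.7] [207.9 159.7]
blue_bottle_mid s 0.56 [608.5 183.2  50. ] [203.6 224.6]
bowl t 0.85 [ 474.7 -381.2    2.9] [390.4 197.1]
bowl s 0.69 [ 539.9 -362.2   21.7] [336.8 165.3]
basket t 0.69 [526.4 377.4   3.5] [143.5 199.2]
basket s 0.79 [521.4 362.4   3.3] [171.9 285.3]
white_dish_top t 0.77 [430.5 364.6  16.9] [146.9 228.9]
white_dish_top s 0.71 [438.5 368.2  16. ] [187.1 302.3]
```

Run:
```python
import cv2
a=cv2.imread('pics/top0.png');b=a[90:310,100:430]
cv2.imwrite('pics/topc.png',cv2.resize(b,None,fx=2.4,fy=2.4,interpolation=cv2.INTER_CUBIC))
a=cv2.imread('pics/side0.png');b=a[110:360,120:400]
cv2.imwrite('pics/sidec.png',cv2.resize(b,None,fx=2.4,fy=2.4,interpolation=cv2.INTER_CUBIC))
```

```text
(no output)
```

View pics/topc.png

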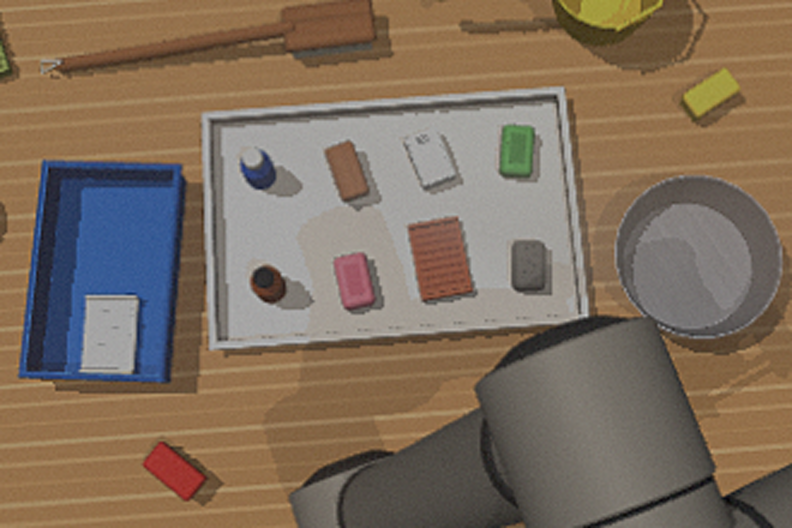

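View pics/sidec.png

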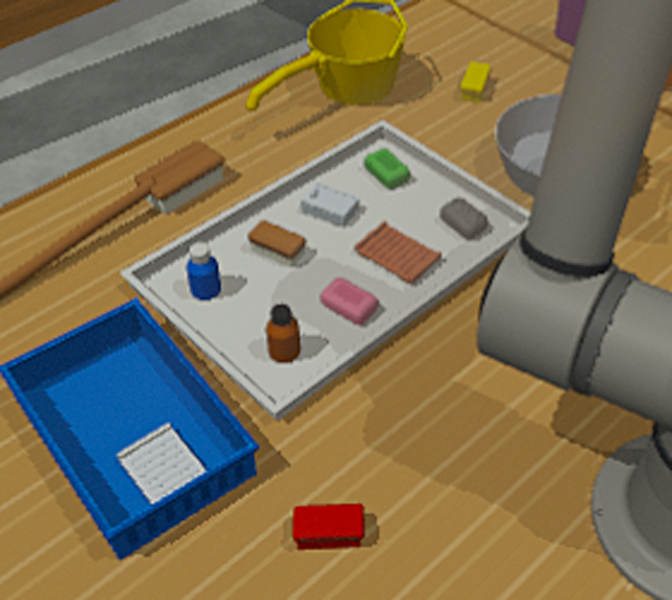

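The wooden brush is at top pixel (246,159). It could be confused with the red brush at (172,286), the yellow brush at (395,127) and the long back brush around (235,100). The pumice is at (318,201), amber bottle (211,209), pink soap (246,207) and aluminium box (277,155). The terracotta dish at (282,197) isn't used. The close crop confirms brown wood on cream bristles in the tray. Next I'll fit the poses to the masks.

```bash
cat > fit.py <<'E'
from h import *
from scipy.optimize import minimize
def box(l,w,h,z):return np.array([[i*l/2,j*w/2,k] for i in(-1,1) for j in(-1,1) for k in(z,z+h)])
def cyl(*rz):
    a=np.linspace(0,2*np.pi,40)
    return np.vstack([np.c_[r*np.cos(a),r*np.sin(a),0*a+z] for r,z in rz])
M={'pink_soap_mid':lambda z:box(67,41,26,z),'amber_bottle_mid':lambda z:cyl((20,z),(20,z+48),(12.5,z+76)),'blue_bottle_mid':lambda z:cyl((20,z),(20,z+48),(12.5,z+76)),
'alu_box_mid':lambda z:box(70,44,23,z),'pumice_mid':lambda z:box(63,41,28,z),'nail_brush_mid':lambda z:box(74,38,32,z),'green_soap_mid':lambda z:box(67,41,26,z),
'bowl':lambda z:cyl((82,z),(104,z+60)),'basket':lambda z:box(264,166,55,z),'white_dish_top':lambda z:box(100,66,15,z)}
def hullmask(p,P,S=4):
    T=np.array(p['world_to_cam']);c=P@T[:3,:3].T+T[:3,3]
    uv=cv2.projectPoints(c,np.zeros(3),np.zeros(3),np.array(p['camera_matrix']),np.array(p['dist_coeffs']))[0]
    uv=(uv+.5)*S-.5
    m=np.zeros((420*S,560*S),np.uint8)
    cv2.fillConvexPoly(m,cv2.convexHull(np.round(uv*16).astype(np.int32)),255,shift=4)
    return cv2.resize(m,(560,420),interpolation=cv2.INTER_AREA)/255.
def mask(p,name,near):
    "mask of the named thing whose centre is nearest the expected pixel"
    u=pix(p,near);b=None
    for r in vision.regions_of(p,name):
        m=r['mask'];
        if m.sum()<20: continue
        ys,xs=np.nonzero(m);d=np.hypot(xs.mean()-u[0],ys.mean()-u[1])
        if d<25 and (b is None or d<b[0]): b=(d,m)
    return None if b is None else b[1]
def fit(pics,name,x,y,z=4,yaw0=(0,)):
    ms=[(p,mask(p,name,(x,y,z+12))) for p in pics];ms=[a for a in ms if a[1] is not None]
    if not ms: return None
    P=M[name](z)
    def cost(v,ms=ms):
        c,s=np.cos(v[2]/20),np.sin(v[2]/20);Q=P.copy();Q[:,0]=c*P[:,0]-s*P[:,1]+v[0];Q[:,1]=s*P[:,0]+c*P[:,1]+v[1]
        return sum(np.abs(hullmask(p,Q)-m).sum()/m.sum() for p,m in ms)
    best=min((minimize(cost,[x,y,20*a],method='Nelder-Mead',options=dict(initial_simplex=np.array([x,y,20*a])+np.array([[0,0,0],[8,0,0],[0,8,0],[0,0,6]]),xatol=.2,fatol=1e-3,maxiter=120)) for a in yaw0),key=lambda r:r.fun)
    return np.r_[best.x[:2],np.degrees(best.x[2]/20),best.fun/len(ms),len(ms)]
E
cat > run.py <<'E'
from fit import *
np.set_printoptions(precision=1,suppress=True)
t=cap('top');s=cap('side')
for n,x,y,z in [('pumice_mid',472,-154,4),('nail_brush_mid',615,55,4),('pink_soap_mid',471,65,4),('amber_bottle_mid',466,168,4),('alu_box_mid',625,-42,4),('blue_bottle_mid',615,170,4),('green_soap_mid',627,-160,4),('bowl',475,-381,0),('basket',523,370,0),('white_dish_top',433,367,3)]:
  print(n,*[fit(q,n,x,y,z,(-.2,.2)) for q in((t,),(s,),(t,s))])
E
time python3 run.py; python3 -c "
from h import *
from scipy.spatial.transform import Rotation as R
print(R.from_euler('xyz',bot.get_obs()['tcp_rot']).as_matrix().round(3))"
```

```text
pumice_mid [ 479.7 -159.8   -2.     0.1    1. ] [ 475.2 -160.1  -19.1    0.3    1. ] [ 477.8 -159.9   -2.7    0.2    2. ]
nail_brush_mid [615.8  58.9  13.6   0.2   1. ] [614.6  60.9   9.6   0.2   1. ] [615.7  59.2  13.    0.2   2. ]
pink_soap_mid [476.4  58.6   9.    0.1   1. ] [471.3  61.2  10.2   0.1   1. ] [474.2  59.2   8.7   0.1   2. ]
amber_bottle_mid [476.9 167.1  -2.8   0.1   1. ] [472.2 166.5  20.7   0.1   1. ] [475.  166.3  -1.    0.1   2. ]
alu_box_mid [631.8 -47.2  16.9   0.1   1. ] [624.8 -45.8  19.1   0.1   1. ] [629.5 -46.   17.1   0.1   2. ]
blue_bottle_mid [626.5 173.9  21.6   0.2   1. ] [624.  173.2 -28.4   0.1   1. ] [624.9 173.2  13.6   0.2   2. ]
green_soap_mid [ 630.4 -159.7  -10.6    0.1    1. ] [ 626.  -158.1  -15.1    0.3    1. ] [ 629.6 -159.5  -11.8    0.2    2. ]
bowl [ 466.7 -366.8  -29.9    0.     1. ] [ 518.9 -344.8 -158.8    1.9    1. ] [ 468.2 -365.2   29.6    1.     2. ]
basket [509.1 371.   -6.2   0.2   1. ] [504.5 364.3  -5.6   0.1   1. ] [506.8 366.6  -5.7   0.2   2. ]
white_dish_top [432.  370.2  -5.7   0.1   1. ] [457.3 364.3 -11.4   0.5   1. ] [432.3 369.6  -6.7   0.3   2. ]
[[-0.914  0.     0.406]
 [-0.406 -0.    -0.914]
 [ 0.    -1.     0.   ]]
real	0m34.931s
user	0m42.762s
sys	0m18.832s
```

```bash
cat > plan.py <<'E'
import sys
from h import *
from scipy.spatial.transform import Rotation as R
np.set_printoptions(precision=4,suppress=True)
def state():
    o=bot.get_obs();Z=R.from_euler('xyz',o['tcp_rot']).as_matrix()[:,2]
    return np.array(o['tool_pos']),np.degrees(np.arctan2(Z[1],Z[0])),o
if __name__=='__main__':
    p,a,o=state();print('t',round(o['time'],1),'tcp',p.round(1),'psi',round(a,1),'grip',round(o['grip_width'],1),'F',np.round(o['contact_force'],1))
    for w in sys.argv[1:]:
        x,y,z,b=map(float,w.split(','))
        tw=(a-b+90)%180-90; a-=tw
        d=np.array([x,y,z])-p;p=np.array([x,y,z]);s,c=np.sin(np.radians(a)),np.cos(np.radians(a))
        print(w,'twist first',round(tw,1),'then m',np.round(np.array([s*d[0]-c*d[1],-d[2],c*d[0]+s*d[1]])/1000,4),'psi',round(a,1))
E
python3 plan.py 478,-160,150,-93 478,-160,15,-93 478,-160,150,-93 466,-393,150,-90 466,-393,15,-90
```

```text
t 3.2 tcp [ 213.  -479.8  206.7] psi -66.1 grip 91.6 F [-0.5 -0.   0.2]
478,-160,150,-93 twist first 26.9 then m [-0.2479  0.0567 -0.3333] psi -93.0
478,-160,15,-93 twist first 0.0 then m [ 0.     0.135 -0.   ] psi -93.0
478,-160,150,-93 twist first 0.0 then m [ 0.    -0.135 -0.   ] psi -93.0
466,-393,150,-90 twist first -3.0 then m [ 0.012 -0.     0.233] psi -90.0
466,-393,15,-90 twist first 0.0 then m [-0.     0.135  0.   ] psi -90.0
```

Emit:
arm_command(
  deltas=[
    [0,0,0,6.7],
    [0,0,0,6.7],
    [0,0,0,6.7],
    [0,0,0,6.8],
  ],
  claw=50,
)

```text
time: 3.6
tool_pos: [213.0, -479.9, 206.7]
tcp_rot: [-1.571, 0.0, 3.085]
contact_force: [0.1, 0.1, -0.7]
grip_width: 74.0
```

Emit:
arm_command(
  deltas=[
    [-0.0248,0.0057,-0.0333,0],
    [-0.0248,0.0057,-0.0333,0],
    [-0.0248,0.0057,-0.0333,0],
    [-0.0248,0.0057,-0.0333,0],
    [-0.0248,0.0057,-0.0333,0],
  ],
)

```text
time: 4.1
tool_pos: [346.3, -318.7, 178.2]
tcp_rot: [-1.57, 0.0, 3.089]
contact_force: [-0.2, -0.4, 0.3]
grip_width: 73.7
```

Emit:
arm_command(
  deltas=[
    [-0.0248,0.0057,-0.0333,0],
    [-0.0248,0.0057,-0.0333,0],
    [-0.0248,0.0057,-0.0333,0],
    [-0.0248,0.0057,-0.0333,0],
    [-0.0248,0.0057,-0.0333,0],
  ],
)

```text
time: 4.6
tool_pos: [478.9, -158.7, 149.7]
tcp_rot: [-1.57, 0.001, 3.09]
contact_force: [0.2, -1.5, -0.0]
grip_width: 74.1
```

Emit:
arm_command(
  deltas=[
    [0,0,0,0],
    [0,0.02,0,0],
    [0,0.03,0,0],
    [0,0.03,0,0],
    [0,0,0,0],
  ],
)

```text
time: 5.1
tool_pos: [475.2, -159.4, 66.7]
tcp_rot: [-1.574, -0.007, 3.089]
contact_force: [-0.9, -0.3, -0.4]
grip_width: 73.7
```

```bash
python3 plan.py 478,-160,15,-93
```

```text
t 5.1 tcp [ 475.2 -159.4   66.7] psi -93.0 grip 73.7 F [-0.9 -0.3 -0.4]
478,-160,15,-93 twist first 0.0 then m [-0.0028  0.0517  0.0004] psi -93.0
```

Emit:
arm_command(
  deltas=[
    [0,0,0,0],
    [0,0.02,0,0],
    [0,0.02,0,0],
    [0,0.013,0,0],
    [0,0,0,0],
  ],
)

```text
time: 5.6
tool_pos: [478.0, -160.5, 17.1]
tcp_rot: [-1.571, -0.0, 3.09]
contact_force: [0.3, 0.2, -0.0]
grip_width: 74.0
```

Emit:
arm_command(
  deltas=[
    [0,0,0,0],
    [0,0,0,0],
    [0,0,0,0],
    [0,0,0,0],
    [0,0,0,0],
  ],
  claw=255,
)

```text
time: 6.1
tool_pos: [478.1, -160.2, 17.1]
tcp_rot: [-1.57, 0.001, 3.09]
contact_force: [-0.6, -0.4, 0.5]
grip_width: 38.4
```

Emit:
arm_command(
  deltas=[
    [0,-0.02,0,0],
    [0,-0.03,0,0],
    [0,-0.03,0,0],
    [0,-0.03,0,0],
    [0,-0.025,0,0],
  ],
)

```text
time: 6.6
tool_pos: [478.1, -160.2, 153.5]
tcp_rot: [-1.57, 0.001, 3.09]
contact_force: [0.3, 0.1, 0.1]
grip_width: 1.4
```

```bash
cat > bowl.py <<'E'
from fit import *
import sys
np.set_printoptions(precision=1,suppress=True)
t=cap('top',sys.argv[1]);s=cap('side')
print('bowl',*[fit(q,'bowl',466,-367,0) for q in((t,),(s,),(t,s))])
E
python3 bowl.py a1;python3 plan.py 466,-393,150,-90
```

```text
bowl [ 466.  -367.    -0.     0.1    1. ] [ 451.7 -413.2   65.1    3.4    1. ] [ 461.4 -372.6    7.6    1.8    2. ]
t 6.9 tcp [ 477.2 -159.7  150.5] psi -93.0 grip 0.1 F [-0.4  0.4  0. ]
466,-393,150,-90 twist first -3.0 then m [0.0112 0.0005 0.2333] psi -90.0
```

Run:
```python
from h import *
a=cv2.imread('pics/a1.png')[160:250,270:360]
p=cap('side','a1s')['img'][:,:,::-1];b=p[150:240,260:350]
cv2.imwrite('pics/a1c.png',cv2.resize(np.hstack([a,b]),None,fx=4.4,fy=4.4,interpolation=cv2.INTER_CUBIC))
```

```text
(no output)
```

View pics/a1c.png

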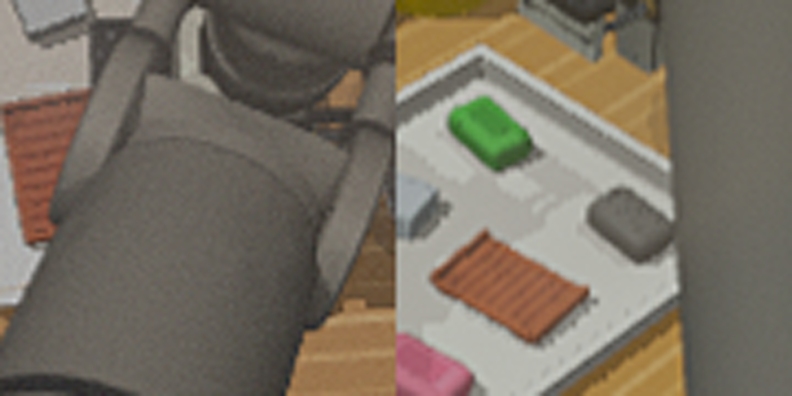

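Run:
```python
from h import *
p=cap('side');t=cap('top')
for w in [(477,-160,150),(477,-160,142),(477,-160,208),(478,-160,18),(478,-160,4)]: print(w,pix(p,w),pix(t,w))
b=np.hstack([p['img'][90:250,220:400,::-1],t['img'][120:280,250:430,::-1]])
cv2.imwrite('pics/a2c.png',cv2.resize(b,None,fx=2.2,fy=2.2,interpolation=cv2.INTER_CUBIC))
```

```text
(477, -160, 150) [314.59726385 169.0560222 ] [323.89630295 190.20748259]
(477, -160, 142) [314.43495478 171.07358723] [323.60203201 190.90695849]
(477, -160, 208) [315.81804379 153.89602482] [326.14913337 184.85196564]
(478, -160, 18) [311.86730741 200.14603014] [319.44893208 200.38119573]
(478, -160, 4) [311.62248083 203.22030975] [319.03042914 201.37960932]
```

View pics/a2c.png

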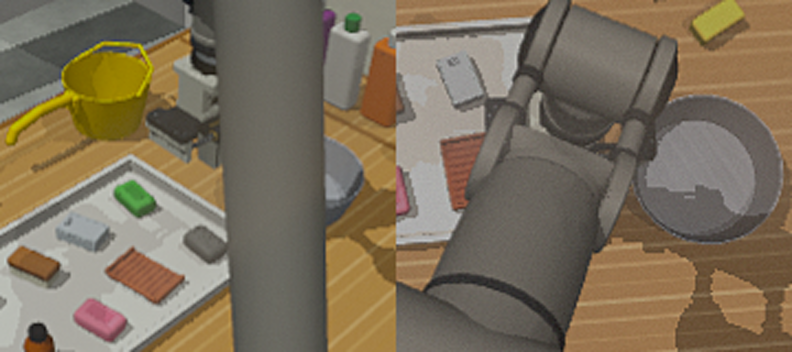

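The pumice was left behind untouched: its pixel (313,200) hasn't changed and the fingers are shut and empty. I'll retry about 4 mm lower and check the width before lifting.

Emit:
arm_command(
  deltas=[
    [0,0,0,0],
    [0,0.03,0,0],
    [0,0.03,0,0],
    [0,0.03,0,0],
    [0,0.02,0,0],
  ],
  claw=40,
)

```text
time: 7.55
tool_pos: [476.9, -159.6, 39.5]
tcp_rot: [-1.572, -0.002, 3.09]
contact_force: [0.4, -0.7, -0.4]
grip_width: 35.8
```

Emit:
arm_command(
  deltas=[
    [0,0.01,0,0],
    [0,0.01,0,0],
    [0,0.008,0,0],
    [0,0,0,0],
    [0,0,0,0],
  ],
)

```text
time: 8.05
tool_pos: [478.3, -160.3, 14.2]
tcp_rot: [-1.57, 0.001, 3.09]
contact_force: [0.8, -0.2, 0.2]
grip_width: 74.8
```

Emit:
arm_command(
  deltas=[
    [0,0,0,0],
    [0,0,0,0],
  ],
  claw=255,
)

```text
time: 8.25
tool_pos: [478.3, -160.3, 14.3]
tcp_rot: [-1.57, 0.001, 3.09]
contact_force: [0.2, 0.5, 0.2]
grip_width: 65.8
```

Emit:
arm_command(
  deltas=[
    [0,0,0,0],
    [0,0,0,0],
    [0,0,0,0],
  ],
)

```text
time: 8.55
tool_pos: [478.0, -160.1, 13.8]
tcp_rot: [-1.571, 0.0, 3.09]
contact_force: [0.0, -0.0, 0.5]
grip_width: 41.7
```

Emit:
arm_command(
  deltas=[
    [0,0,0,0],
    [0,0,0,0],
    [0,0,0,0],
  ],
)

```text
time: 8.85
tool_pos: [477.9, -160.1, 13.7]
tcp_rot: [-1.571, -0.0, 3.09]
contact_force: [0.4, -0.3, -0.6]
grip_width: 18.2
```

Run:
```python
from h import *
p=cap('side');t=cap('top')
b=np.hstack([p['img'][120:240,230:350,::-1],t['img'][140:260,270:390,::-1]])
cv2.imwrite('pics/a3c.png',cv2.resize(b,None,fx=3.3,fy=3.3,interpolation=cv2.INTER_CUBIC))
print(bot.get_obs())
```

```text
{'time': 8.95, 'joint_positions': array([-4.75444567e-01,  5.49800486e-01,  1.81245302e+00, -1.02867281e-04,
        7.79333144e-01,  1.14711647e+00]), 'dq': array([ 0.00124764, -0.00011657,  0.00101595,  0.00135776, -0.0010767 ,
        0.00129296]), 'tau': array([ 2.17020941e-03, -4.55123949e+01, -1.64310855e+01,  4.67609998e-02,
       -5.86163253e-02,  9.08003290e-05]), 'tool_pos': array([ 477.91071478, -160.14173576,   13.69991012]), 'tcp_rot': array([-1.57072795e+00, -2.42498156e-05,  3.08990112e+00]), 'contact_force': array([ 0.1632023 , -0.02392285, -0.7875209 ]), 'moment': array([-0.03132168,  0.01268862,  0.03102173]), 'grip_width': 9.962659004867486}
```

View pics/a3c.png

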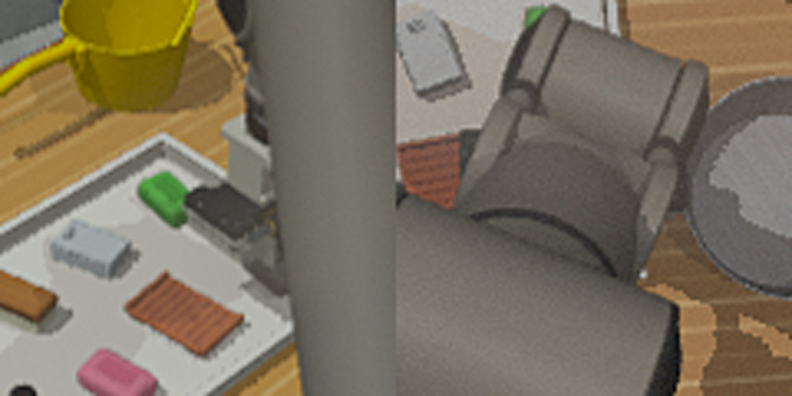

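Emit:
arm_command(
  deltas=[
    [0,-0.03,0,0],
    [0,-0.04,0,0],
    [0,-0.04,0,0],
    [0,-0.03,0,0],
  ],
)

```text
time: 9.35
tool_pos: [478.4, -160.3, 156.2]
tcp_rot: [-1.57, 0.002, 3.09]
contact_force: [0.5, 0.1, -0.3]
grip_width: 0.6
```

Emit:
arm_command(
  deltas=[
    [0,0,0.045,0],
    [0,0,0.045,0],
    [0,0,0.045,0],
    [0,0,0.045,0],
    [0,0,0.02,0],
  ],
  claw=0,
)

```text
time: 9.85
tool_pos: [466.8, -363.6, 153.5]
tcp_rot: [-1.57, 0.0, 3.087]
contact_force: [-0.0, -0.2, 1.1]
grip_width: 35.4
```

Run:
```python
from fit import *
np.set_printoptions(precision=1,suppress=True)
t=cap('top');s=cap('side')
for n,p in(('t',t),('s',s)):
  for r in vision.find_in(p,'pumice_mid'):
    w=toworld(p,r['xyz']);print(n,r['confidence'],w,pix(p,w))
  for r in vision.regions_of(p,'pumice_mid'): print(r['confidence'],r['mask'].sum(),np.argwhere(r['mask']).mean(0)[::-1])
print(*[fit(q,'pumice_mid',478,-160,4,(-.2,.2)) for q in((t,),(s,),(t,s))])
b=np.hstack([s['img'][120:240,230:350,::-1],t['img'][140:260,270:390,::-1]])
cv2.imwrite('pics/a4c.png',cv2.resize(b,None,fx=3.3,fy=3.3,interpolation=cv2.INTER_CUBIC))
```

```text
t 0.65 [ 493.1 -166.6   34. ] [321.6 194.2]
0.46 4926 [142.4 199. ]
s 0.54 [ 466.3 -154.4   30.2] [313.5 199.9]
0.51 230 [312.6 200.9]
None [ 474.6 -158.8  -16.6    0.3    1. ] [ 474.6 -158.8  -16.6    0.3    1. ]
```

View pics/a4c.png

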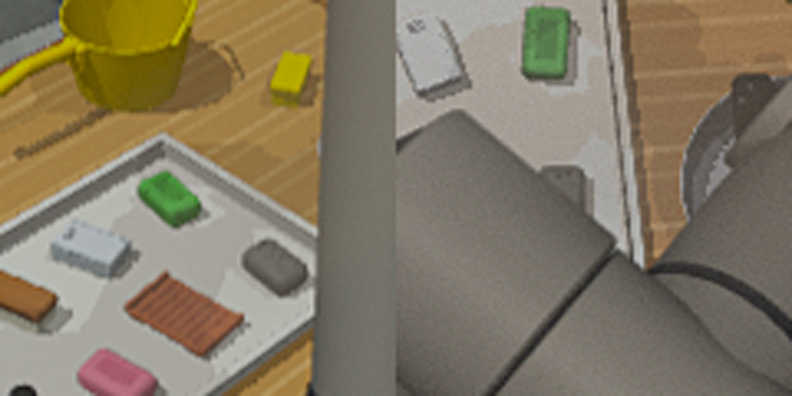

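```bash
python3 plan.py 560,0,120,-93
```

```text
t 10.3 tcp [ 467.9 -358.9  154. ] psi -92.9 grip 75.9 F [-0.1 -0.5  0.7]
560,0,120,-93 twist first 0.1 then m [-0.0732  0.034  -0.3632] psi -93.0
```

Emit:
arm_command(
  deltas=[
    [-0.01,0,-0.045,0],
    [-0.01,0,-0.045,0],
    [-0.01,0,-0.045,0],
    [-0.01,0,-0.045,0],
    [-0.01,0,-0.045,0],
  ],
)

```text
time: 10.85
tool_pos: [529.4, -135.5, 154.1]
tcp_rot: [-1.571, 0.001, 3.09]
contact_force: [0.4, 0.5, -0.3]
grip_width: 92.0
```

Emit:
arm_command(
  deltas=[
    [-0.01,0.01,-0.045,0],
    [-0.01,0.01,-0.045,0],
    [0,0.01,-0.045,0],
    [0,0,0,0],
  ],
)

```text
time: 11.25
tool_pos: [554.9, 1.9, 122.5]
tcp_rot: [-1.573, -0.003, 3.096]
contact_force: [-0.0, -0.4, -0.2]
grip_width: 92.1
```

Run:
```python
from h import *
from plan import state
p,a,o=state();print(p,a,o['grip_width'])
s=cap('side');t=cap('top')
im=cv2.resize(s['img'][90:260,190:330,::-1],None,fx=3.5,fy=3.5,interpolation=cv2.INTER_CUBIC)
cv2.imwrite('pics/a5c.png',im)
z=np.array([np.cos(np.radians(a)),np.sin(np.radians(a)),0])
for k in(-46,0,46):
  for h in (-8,58): print(k,h,(pix(s,p+k*z+[0,0,h])-[190,90])*3.5)
```

```text
[554.9015   1.8713 122.4686] -92.58787770840769 92.05710217898037
-46 -8 [202.5797 371.3181]
-46 58 [198.8395 312.1063]
0 -8 [243.717  348.1904]
0 58 [241.5614 289.2279]
46 -8 [283.3948 325.877 ]
46 58 [282.7155 267.1789]
```

View pics/a5c.png

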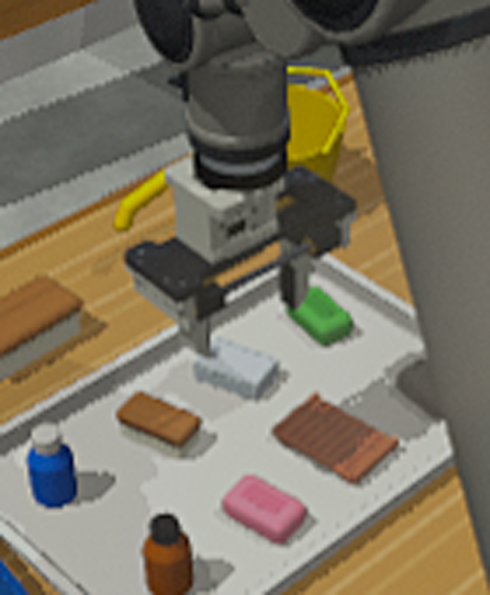

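Seen from the side, the fingertips sit about 20 mm higher than the stated TCP predicts: midpoint (250,330) against the predicted (244,348). I'll check the height by gently touching the free tray floor with the fingers shut.

Emit:
arm_command(
  deltas=[
    [0,0.03,0,0],
    [0,0.03,0,0],
    [0,0.025,0,0],
    [0,0.02,0,0],
    [0,0,0,0],
  ],
  claw=160,
)

```text
time: 11.85
tool_pos: [554.4, -5.3, 16.7]
tcp_rot: [-1.571, -0.005, 3.088]
contact_force: [-0.2, 0.1, -0.6]
grip_width: 56.2
```

Emit:
arm_command(
  deltas=[
    [0,0,0,0],
    [0,0.003,0,0],
    [0,0,0,0],
  ],
)

```text
time: 12.15
tool_pos: [556.7, -4.4, 16.7]
tcp_rot: [-1.57, 0.002, 3.09]
contact_force: [0.0, -0.4, -0.2]
grip_width: 35.7
```

Emit:
arm_command(
  deltas=[
    [0,0.002,0,0],
    [0,0,0,0],
  ],
)

```text
time: 12.35
tool_pos: [556.2, -4.0, 14.0]
tcp_rot: [-1.571, 0.001, 3.09]
contact_force: [-0.2, -0.3, 0.3]
grip_width: 34.4
```

Run:
```python
from h import *
from plan import state
p,a,o=state();print(p,a,o['grip_width'],o['contact_force'])
s=cap('side');t=cap('top')
im=np.hstack([cv2.resize(q['img'][y:y+100,x:x+100,::-1],None,fx=4,fy=4,interpolation=cv2.INTER_CUBIC) for q,x,y in((s,210,140),(t,220,120))])
z=np.array([np.cos(np.radians(a)),np.sin(np.radians(a)),0]);g=o['grip_width']/2
for k in(-g,g):
  for q,x,y,off in((s,210,140,0),(t,220,120,400)):
    u=(pix(q,p+k*z+[0,0,-8])-[x,y])*4+[off,0];print(k,u)
    cv2.circle(im,tuple(int(v) for v in u),4,(0,255,0),1)
cv2.imwrite('pics/a6c.png',im)
```

```text
[556.2187  -3.9723  13.9925] -92.95384353523988 34.4334498358387 [-0.1537 -0.3385  0.333 ]
-17.21672491791935 [189.9959 304.2938]
-17.21672491791935 [563.5071 242.0939]
17.21672491791935 [222.634  284.8991]
17.21672491791935 [608.0484 241.0135]
```

View pics/a6c.png

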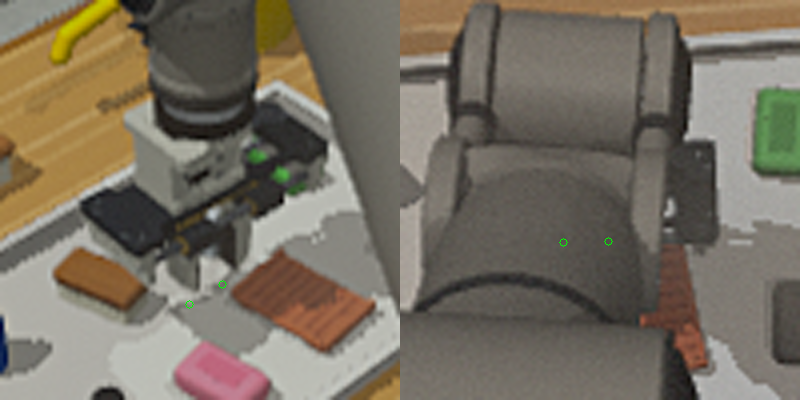

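Run:
```python
from h import *
from plan import state
p,a,o=state()
s=cap('side');t=cap('top')
z=np.array([np.cos(np.radians(a)),np.sin(np.radians(a)),0]);x=np.array([z[1],-z[0],0])
for h in(58,80,100):
 for dx in(-37,37):
  w=p+95*z+dx*x+[0,0,h]; print(h,dx,'top',(pix(t,w)-[220,120])*4+[400,0],'side',(pix(s,w)-[210,140])*4)
  w=p-95*z+dx*x+[0,0,h]; print('   other end side',(pix(s,w)-[210,140])*4)
```

```text
58 -37 top [710.5501 166.9384] side [264.5833 161.3884]
   other end side [ 78.5511 264.6839]
58 37 top [714.0403 263.6207] side [325.0204 205.9268]
   other end side [137.6695 315.8948]
80 -37 top [711.8524 157.7522] side [264.5758 140.6649]
   other end side [ 76.3258 243.6532]
80 37 top [715.4191 255.9578] side [325.7056 185.0945]
   other end side [136.1046 294.8176]
100 -37 top [713.0746 149.1304] side [264.5685 121.4194]
   other end side [ 74.2544 224.0939]
100 37 top [716.7137 248.7624] side [326.3425 165.7368]
   other end side [134.6469 275.2022]
```

Both cameras agree that xy is right but the fingers sit roughly 25 mm higher than reported. I'll keep lowering in small steps until the fingers touch, to calibrate the height.

Emit:
arm_command(
  deltas=[
    [0,0.004,0,0],
    [0,0.004,0,0],
    [0,0,0,0],
  ],
)

```text
time: 12.85
tool_pos: [555.5, -3.8, 4.9]
tcp_rot: [-1.571, -0.001, 3.09]
contact_force: [-0.3, -0.1, -0.2]
grip_width: 33.9
```

Emit:
arm_command(
  deltas=[
    [0,0.003,0,0],
    [0,0.003,0,0],
    [0,0,0,0],
  ],
)

```text
time: 13.15
tool_pos: [556.4, -4.0, -0.6]
tcp_rot: [-1.571, 0.0, 3.09]
contact_force: [0.7, -0.0, -0.3]
grip_width: 34.4
```

Emit:
arm_command(
  deltas=[
    [0,0.003,0,0],
    [0,0,0,0],
  ],
)

```text
time: 13.35
tool_pos: [556.6, -4.0, -3.3]
tcp_rot: [-1.571, 0.001, 3.09]
contact_force: [0.9, 0.5, 0.6]
grip_width: 34.4
```

Tips should by the stated numbers be 15 mm into the tray floor by now, and there's still no force, so the bias is confirmed. Continuing.

Emit:
arm_command(
  deltas=[
    [0,0.003,0,0],
    [0,0,0,0],
  ],
)

```text
time: 13.55
tool_pos: [556.7, -4.0, -6.2]
tcp_rot: [-1.571, 0.001, 3.09]
contact_force: [1.1, -0.4, 1.0]
grip_width: 34.2
```

Emit:
arm_command(
  deltas=[
    [0,0.002,0,0],
    [0,0,0,0],
  ],
)

```text
time: 13.75
tool_pos: [556.6, -4.0, -8.1]
tcp_rot: [-1.571, 0.001, 3.09]
contact_force: [2.9, -0.1, 2.4]
grip_width: 34.4
```

Emit:
arm_command(
  deltas=[
    [0,0.002,0,0],
    [0,0,0,0],
  ],
)

```text
time: 13.95
tool_pos: [556.3, -4.0, -10.3]
tcp_rot: [-1.571, 0.001, 3.09]
contact_force: [1.9, -0.1, 2.4]
grip_width: 34.2
```

Emit:
arm_command(
  deltas=[
    [0,0.002,0,0],
    [0,0,0,0],
  ],
)

```text
time: 14.15
tool_pos: [555.4, -3.9, -12.8]
tcp_rot: [-1.571, -0.002, 3.09]
contact_force: [2.2, 0.1, 0.7]
grip_width: 34.1
```

Emit:
arm_command(
  deltas=[
    [0,0.001,0,0],
    [0,0,0,0],
  ],
)

```text
time: 14.35
tool_pos: [555.5, -3.9, -13.7]
tcp_rot: [-1.571, -0.001, 3.09]
contact_force: [1.3, 0.5, 0.2]
grip_width: 34.2
```

Emit:
arm_command(
  deltas=[
    [0,0.001,0,0],
    [0,0,0,0],
  ],
)

```text
time: 14.55
tool_pos: [555.6, -3.9, -14.6]
tcp_rot: [-1.571, -0.001, 3.09]
contact_force: [1.5, -0.1, 1.3]
grip_width: 34.2
```

Emit:
arm_command(
  deltas=[
    [0,0.001,0,0],
    [0,0,0,0],
  ],
)

```text
time: 14.75
tool_pos: [555.7, -3.9, -15.6]
tcp_rot: [-1.571, -0.001, 3.09]
contact_force: [1.2, 0.4, 0.0]
grip_width: 34.1
```

Run:
```python
from h import *
from plan import state
p,a,o=state();print(p,a,o['grip_width'],o['contact_force'],o['tau'])
s=cap('side','a7s');t=cap('top','a7t')
im=np.hstack([cv2.resize(q['img'][y:y+100,x:x+100,::-1],None,fx=4,fy=4,interpolation=cv2.INTER_CUBIC) for q,x,y in((s,210,140),(t,220,120))])
cv2.imwrite('pics/a7c.png',im)
```

```text
[555.7231  -3.9258 -15.5521] -92.96537515132748 34.05376282427548 [1.2496 0.3727 0.0457] [ -0.067  -50.7672 -16.3138   0.0122   0.0959   0.0191]
```

View pics/a7c.png

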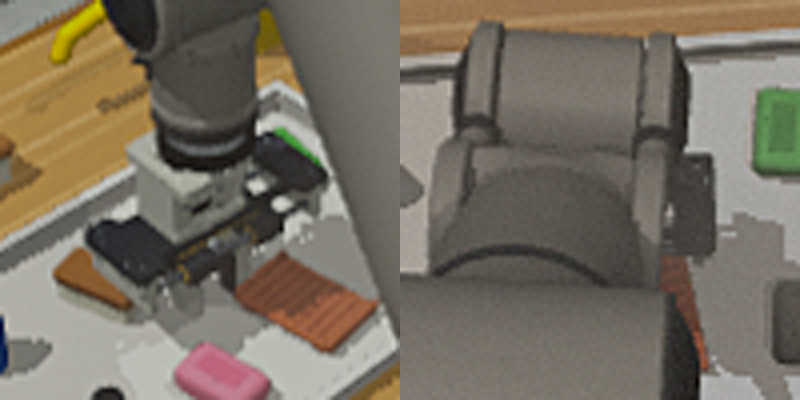

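Emit:
arm_command(
  deltas=[
    [0,0.001,0,0],
    [0,0,0,0],
  ],
)

```text
time: 15.05
tool_pos: [555.9, -3.9, -15.7]
tcp_rot: [-1.571, -0.0, 3.09]
contact_force: [-1.2, 0.7, 6.0]
grip_width: 34.1
```

Emit:
arm_command(
  deltas=[
    [0,0.001,0,0],
    [0,0,0,0],
  ],
)

```text
time: 15.25
tool_pos: [555.9, -4.0, -15.8]
tcp_rot: [-1.571, 0.0, 3.09]
contact_force: [-5.0, 0.3, 14.4]
grip_width: 34.6
```

Emit:
arm_command(
  deltas=[
    [0,0.001,0,0],
    [0,0,0,0],
  ],
)

```text
time: 15.45
tool_pos: [556.0, -4.0, -15.8]
tcp_rot: [-1.571, 0.0, 3.09]
contact_force: [-7.2, 1.4, 22.0]
grip_width: 34.2
```

Emit:
arm_command(
  deltas=[
    [0,0.001,0,0],
    [0,0,0,0],
  ],
)

```text
time: 15.65
tool_pos: [556.0, -4.0, -15.9]
tcp_rot: [-1.57, 0.001, 3.09]
contact_force: [-10.7, 0.0, 31.2]
grip_width: 34.2
```

Contact came at a reported TCP z of -15.6 on the tray floor (z = 4), so tip height = reported z + 19.6. I'll plan in tip heights from here on.

Emit:
arm_command(
  deltas=[
    [0,-0.01,0,0],
    [0,-0.03,0,0],
    [0,-0.04,0,0],
    [0,-0.04,0,0],
    [0,-0.01,0,0],
  ],
  claw=40,
)

```text
time: 16.15
tool_pos: [558.3, -4.2, 115.1]
tcp_rot: [-1.57, 0.007, 3.09]
contact_force: [0.1, 0.7, 0.4]
grip_width: 69.3
```

```bash
sed -i "s/    return np.array(o\['tool_pos'\])/    return np.array(o['tool_pos'])+[0,0,19.6]/; s/'tcp'/'tip'/" plan.py
python3 plan.py 477,-159.5,120,-94 477,-159.5,6,-94 477,-159.5,130,-94 466,-393,130,-90 466,-393,5.5,-90
```

```text
t 16.1 tip [558.3  -4.2 134.7] psi -93.0 grip 69.3 F [0.1 0.7 0.4]
477,-159.5,120,-94 twist first 1.0 then m [0.0703 0.0147 0.1605] psi -94.0
477,-159.5,6,-94 twist first 0.0 then m [ 0.     0.114 -0.   ] psi -94.0
477,-159.5,130,-94 twist first 0.0 then m [ 0.    -0.124 -0.   ] psi -94.0
466,-393,130,-90 twist first -4.0 then m [ 0.011  -0.      0.2335] psi -90.0
466,-393,5.5,-90 twist first 0.0 then m [-0.      0.1245  0.    ] psi -90.0
```

Emit:
arm_command(
  deltas=[
    [0.017,0,0.04,1],
    [0.017,0,0.04,0],
    [0.017,0,0.04,0],
    [0.017,0,0.04,0],
    [0,0,0,0],
  ],
)

```text
time: 16.65
tool_pos: [475.5, -162.9, 110.1]
tcp_rot: [-1.57, -0.002, 3.067]
contact_force: [0.0, 0.8, 0.0]
grip_width: 77.5
```

Emit:
arm_command(
  deltas=[
    [0,0.02,0,0],
    [0,0.03,0,0],
    [0,0.03,0,0],
    [0,0,0,0],
    [0,0,0,0],
  ],
)

```text
time: 17.15
tool_pos: [477.7, -158.7, 30.6]
tcp_rot: [-1.571, -0.002, 3.073]
contact_force: [-0.2, 0.5, 0.9]
grip_width: 77.3
```

```bash
python3 plan.py 477,-159.5,6,-94
```

```text
t 17.1 tip [ 477.7 -158.7   50.2] psi -93.9 grip 77.3 F [-0.2  0.5  0.9]
477,-159.5,6,-94 twist first 0.1 then m [0.0007 0.0442 0.0009] psi -94.0
```

Emit:
arm_command(
  deltas=[
    [0.001,0.02,0.001,0],
    [0,0.014,0,0],
    [0,0.01,0,0],
    [0,0,0,0],
  ],
)

```text
time: 17.55
tool_pos: [476.9, -160.0, -13.2]
tcp_rot: [-1.571, -0.0, 3.073]
contact_force: [-0.2, 0.8, 0.3]
grip_width: 77.6
```

Emit:
arm_command(
  deltas=[
    [0,0,0,0],
    [0,0,0,0],
    [0,0,0,0],
    [0,0,0,0],
    [0,0,0,0],
  ],
  claw=255,
)

```text
time: 18.05
tool_pos: [477.0, -160.3, -13.0]
tcp_rot: [-1.57, 0.001, 3.072]
contact_force: [-1.0, -0.9, 0.7]
grip_width: 42.3
```

Emit:
arm_command(
  deltas=[
    [0,0,0,0],
    [0,0,0,0],
  ],
)

```text
time: 18.25
tool_pos: [477.0, -160.3, -13.0]
tcp_rot: [-1.57, 0.0, 3.072]
contact_force: [-0.7, -0.2, 3.8]
grip_width: 41.8
```

Gripped at 41.8 mm. Lifting it and moving to the bowl.

Emit:
arm_command(
  deltas=[
    [0,-0.015,0,0],
    [0,-0.03,0,0],
    [0,-0.04,0,0],
    [0,-0.04,0,0],
    [0,0,0,-4],
  ],
)

```text
time: 18.75
tool_pos: [479.7, -161.5, 116.7]
tcp_rot: [-1.566, 0.009, -3.14]
contact_force: [0.6, -1.0, -1.5]
grip_width: 41.8
```

Emit:
arm_command(
  deltas=[
    [0.002,0,0.03,0],
    [0.002,0,0.04,0],
    [0.002,0,0.04,0],
    [0.002,0,0.04,0],
    [0.002,0,0.04,0],
  ],
)

```text
time: 19.25
tool_pos: [466.5, -351.5, 111.4]
tcp_rot: [-1.571, -0.0, -3.141]
contact_force: [0.2, -0.5, 0.0]
grip_width: 41.8
```

Emit:
arm_command(
  deltas=[
    [0.002,0,0.03,0],
    [0,0,0.012,0],
    [0,0,0,0],
    [0,0,0,0],
  ],
)

```text
time: 19.65
tool_pos: [464.9, -390.8, 111.3]
tcp_rot: [-1.572, -0.001, -3.141]
contact_force: [0.2, 1.3, -0.1]
grip_width: 41.9
```

```bash
python3 - <<'E'
from fit import *
np.set_printoptions(precision=1,suppress=True)
t=cap('top')
m=mask(t,'bowl',(466,-367,12));print(m.sum())
for r in vision.find_in(t,'bowl'): print(r['confidence'],toworld(t,r['xyz']))
E
python3 plan.py 466,-393,5.5,-90
```

```text
857
0.81 [ 512.8 -322.     4.9]
0.71 [469.9 162.6  55.9]
0.55 [618.7 165.9  61.2]
t 19.8 tip [ 465.3 -390.6  131.4] psi -89.9 grip 42.1 F [-0.2 -0.3 -0.7]
466,-393,5.5,-90 twist first 0.1 then m [-0.0007  0.1259  0.0024] psi -90.0
```

Emit:
arm_command(
  deltas=[
    [0,0.03,0.002,0],
    [0,0.03,0,0],
    [0,0.03,0,0],
    [0,0.015,0,0],
    [0,0,0,0],
  ],
)

```text
time: 20.3
tool_pos: [464.1, -391.8, 4.5]
tcp_rot: [-1.575, -0.003, -3.14]
contact_force: [0.3, -0.0, -0.6]
grip_width: 41.6
```

Emit:
arm_command(
  deltas=[
    [0,0.01,0,0],
    [0,0.006,0,0],
    [0,0.003,0,0],
    [0,0,0,0],
    [0,0,0,0],
  ],
)

```text
time: 20.8
tool_pos: [465.1, -394.4, -11.8]
tcp_rot: [-1.57, 0.0, -3.141]
contact_force: [0.2, 0.1, 0.0]
grip_width: 41.9
```

Emit:
arm_command(
  deltas=[
    [0,0.002,0,0],
    [0,0,0,0],
  ],
)

```text
time: 21.0
tool_pos: [465.2, -394.5, -14.0]
tcp_rot: [-1.57, 0.001, -3.141]
contact_force: [0.2, -0.2, -0.5]
grip_width: 41.9
```

Emit:
arm_command(
  deltas=[
    [0,0,0,0],
    [0,0,0,0],
    [0,0,0,0],
    [0,0,0,0],
  ],
  claw=100,
)

```text
time: 21.4
tool_pos: [465.0, -394.1, -14.3]
tcp_rot: [-1.571, -0.0, -3.141]
contact_force: [-0.7, -0.3, 0.2]
grip_width: 56.0
```

Emit:
arm_command(
  deltas=[
    [0,-0.02,0,0],
    [0,-0.03,0,0],
    [0,-0.04,0,0],
    [0,-0.035,0,0],
    [0,0,0,0],
  ],
)

```text
time: 21.9
tool_pos: [467.2, -396.5, 116.4]
tcp_rot: [-1.563, 0.007, -3.141]
contact_force: [0.6, -0.7, 0.5]
grip_width: 56.0
```

```bash
python3 plan.py 615.7,59.5,130,-167 615.7,59.5,6,-167
```

```text
t 21.9 tip [ 467.2 -396.5  136. ] psi -90.0 grip 56.0 F [ 0.6 -0.7  0.5]
615.7,59.5,130,-167 twist first 77.0 then m [ 0.4109  0.006  -0.2472] psi -167.0
615.7,59.5,6,-167 twist first 0.0 then m [ 0.     0.124 -0.   ] psi -167.0
```

Emit:
arm_command(
  deltas=[
    [0,0,0,8.55],
    [0,0,0,8.55],
    [0,0,0,8.55],
    [0,0,0,8.55],
    [0,0,0,8.55],
  ],
  claw=0,
)

```text
time: 22.4
tool_pos: [464.7, -393.8, 109.8]
tcp_rot: [-1.571, -0.001, 2.39]
contact_force: [0.0, 0.4, 0.3]
grip_width: 89.9
```

Emit:
arm_command(
  deltas=[
    [0,0,0,8.55],
    [0,0,0,8.55],
    [0,0,0,8.55],
    [0,0,0,8.55],
    [0,0,0,0],
  ],
)

```text
time: 22.9
tool_pos: [464.7, -393.9, 109.9]
tcp_rot: [-1.57, -0.001, 1.798]
contact_force: [0.0, -0.1, 0.4]
grip_width: 92.0
```

```bash
python3 - <<'E'
from fit import *
np.set_printoptions(precision=1,suppress=True)
t=cap('top','b1t');s=cap('side')
for n,x,y,z in [('nail_brush_mid',615,59,4),('pink_soap_mid',474,60,4),('amber_bottle_mid',473,167,4),('alu_box_mid',629,-46,4),('basket',507,367,0),('white_dish_top',431,369,3)]:
  print(n,*[fit(q,n,x,y,z,(0.,)) for q in((t,),(s,),(t,s))])
E
python3 plan.py 615.7,59.5,130,-167
```

```text
nail_brush_mid [618.1  60.5  14.7   0.2   1. ] [614.1  61.3   3.6   0.3   1. ] [618.   60.7  14.1   0.2   2. ]
pink_soap_mid [475.   59.8   8.4   0.1   1. ] [475.8  59.9  -5.    0.4   1. ] [475.4  59.7   6.    0.3   2. ]
amber_bottle_mid [476.6 165.9   5.5   0.1   1. ] [473.7 166.    6.5   0.2   1. ] [476.1 165.3   5.4   0.1   2. ]
alu_box_mid [630.6 -47.   16.8   0.1   1. ] [626.4 -46.3  16.7   0.1   1. ] [629.5 -46.8  17.1   0.1   2. ]
basket [509.5 371.   -6.3   0.2   1. ] [505.  363.5  -6.    0.1   1. ] [507.  366.9  -5.8   0.2   2. ]
white_dish_top [431.5 369.7  -4.4   0.1   1. ] [456.5 365.9  -9.9   0.5   1. ] [432.2 369.6  -6.6   0.3   2. ]
t 24.2 tip [ 465.  -394.2  130.3] psi -166.9 grip 91.8 F [-0.5  0.2  0.2]
615.7,59.5,130,-167 twist first 0.1 then m [ 0.4081  0.0003 -0.2489] psi -167.0
```

Emit:
arm_command(
  deltas=[
    [0.02,0,-0.012,0],
    [0.037,0,-0.0227,0],
    [0.037,0,-0.0227,0],
    [0.037,0,-0.0227,0],
    [0.037,0,-0.0227,0],
  ],
)

```text
time: 24.7
tool_pos: [527.4, -205.7, 110.9]
tcp_rot: [-1.571, 0.0, 1.799]
contact_force: [-0.4, -0.6, -0.2]
grip_width: 91.7
```

Emit:
arm_command(
  deltas=[
    [0.037,0,-0.0227,0],
    [0.037,0,-0.0227,0],
    [0.037,0,-0.0227,0],
    [0.037,0,-0.0227,0],
    [0.037,0,-0.0227,0],
  ],
)

```text
time: 25.2
tool_pos: [596.1, 0.4, 110.9]
tcp_rot: [-1.571, 0.0, 1.799]
contact_force: [0.8, -0.8, -0.8]
grip_width: 91.4
```

Emit:
arm_command(
  deltas=[
    [0.037,0,-0.0227,0],
    [0.018,0,-0.0107,0],
    [0,0,0,0],
    [0,0.02,0,0],
    [0,0.02,0,0],
  ],
)

```text
time: 25.7
tool_pos: [616.1, 59.0, 70.8]
tcp_rot: [-1.572, 0.001, 1.799]
contact_force: [0.6, 0.6, -0.5]
grip_width: 91.8
```

Emit:
arm_command(
  deltas=[
    [0,0.02,0,0],
    [0,0.01,0,0],
    [0,0,0,0],
    [0,0,0,0],
  ],
)

```text
time: 26.1
tool_pos: [616.2, 59.2, 41.3]
tcp_rot: [-1.572, 0.0, 1.799]
contact_force: [0.6, 0.2, 1.3]
grip_width: 91.9
```

```bash
python3 plan.py 616.5,60,6,-167
```

```text
t 26.1 tip [616.2  59.2  60.9] psi -166.9 grip 91.9 F [0.6 0.2 1.3]
616.5,60,6,-167 twist first 0.1 then m [ 0.0007  0.0549 -0.0005] psi -167.0
```

Emit:
arm_command(
  deltas=[
    [0.001,0.015,0,0],
    [0,0.012,0,0],
    [0,0,0,0],
  ],
)

```text
time: 26.4
tool_pos: [614.7, 60.7, 12.7]
tcp_rot: [-1.569, -0.0, 1.799]
contact_force: [-0.1, -0.1, -0.2]
grip_width: 92.0
```

Emit:
arm_command(
  deltas=[
    [0,0.012,0,0],
    [0,0.012,0,0],
    [0,0,0,0],
  ],
)

```text
time: 26.7
tool_pos: [614.2, 60.8, -12.3]
tcp_rot: [-1.567, -0.001, 1.799]
contact_force: [0.9, -0.2, -1.0]
grip_width: 91.5
```

Emit:
arm_command(
  deltas=[
    [0,0,0,0],
    [0,0,0,0],
    [0,0,0,0],
    [0,0,0,0],
    [0,0,0,0],
  ],
  claw=255,
)

```text
time: 27.2
tool_pos: [615.9, 60.8, -9.8]
tcp_rot: [-1.572, 0.0, 1.799]
contact_force: [-0.0, 0.2, 0.6]
grip_width: 74.1
```

Emit:
arm_command(
  deltas=[
    [0,-0.015,0,0],
    [0,-0.03,0,0],
    [0,-0.04,0,0],
    [0,-0.035,0,0],
    [0,0,0,0],
  ],
)

```text
time: 27.7
tool_pos: [618.9, 60.8, 116.7]
tcp_rot: [-1.582, 0.003, 1.799]
contact_force: [1.0, -0.3, -0.0]
grip_width: 73.7
```

```bash
python3 plan.py 466,-341,130,-180  466,-341,10,-180
```

```text
t 27.7 tip [618.9  60.8 136.3] psi -166.9 grip 73.7 F [ 1.  -0.3 -0. ]
466,-341,130,-180 twist first 13.1 then m [-0.4018  0.0063  0.1529] psi -180.0
466,-341,10,-180 twist first 0.0 then m [ 0.    0.12 -0.  ] psi -180.0
```

Emit:
arm_command(
  deltas=[
    [0,0,0,6.5],
    [0,0,0,6.6],
    [0,0,0,0],
  ],
)

```text
time: 28.0
tool_pos: [615.2, 58.2, 109.9]
tcp_rot: [-1.571, -0.004, 1.576]
contact_force: [0.8, 0.7, -0.4]
grip_width: 74.2
```

```bash
python3 - <<'E'
from fit import *
np.set_printoptions(precision=1,suppress=True)
t=cap('top','b2t')
print(fit((t,),'pumice_mid',465,-394,3,(0,)),fit((t,),'bowl',467,-367,0))
E
python3 plan.py 466,-341,130,-180
```

```text
[ 466.3 -394.8   -4.5    0.2    1. ] [ 466.9 -366.3   20.9    0.1    1. ]
t 28.1 tip [615.3  58.5 129.3] psi -179.8 grip 74.0 F [ 0.5  0.3 -0. ]
466,-341,130,-180 twist first 0.2 then m [-0.3995 -0.0007  0.1493] psi -180.0
```

Emit:
arm_command(
  deltas=[
    [-0.02,0,0.0075,0],
    [-0.04,0,0.015,0],
    [-0.04,0,0.015,0],
    [-0.04,0,0.015,0],
    [-0.04,0,0.015,0],
  ],
)

```text
time: 28.65
tool_pos: [548.0, -123.1, 109.0]
tcp_rot: [-1.571, -0.004, 1.575]
contact_force: [0.0, 0.1, -0.0]
grip_width: 74.0
```

Emit:
arm_command(
  deltas=[
    [-0.04,0,0.015,0],
    [-0.04,0,0.015,0],
    [-0.04,0,0.015,0],
    [-0.04,0,0.015,0],
    [-0.04,0,0.015,0],
  ],
)

```text
time: 29.15
tool_pos: [473.8, -323.6, 108.3]
tcp_rot: [-1.571, -0.004, 1.574]
contact_force: [0.8, -0.6, -0.7]
grip_width: 74.4
```

Emit:
arm_command(
  deltas=[
    [-0.02,0,0.0068,0],
    [0,0,0,0],
    [0,0.025,0,0],
    [0,0.02,0,0],
    [0,0,0,0],
  ],
)

```text
time: 29.65
tool_pos: [466.7, -339.5, 60.5]
tcp_rot: [-1.567, -0.008, 1.575]
contact_force: [0.2, 0.2, -0.3]
grip_width: 74.3
```

```bash
python3 plan.py 466,-341.5,9.5,-180
```

```text
t 29.6 tip [ 466.7 -339.5   80.1] psi -179.7 grip 74.3 F [ 0.2  0.2 -0.3]
466,-341.5,9.5,-180 twist first 0.3 then m [-0.002   0.0706  0.0007] psi -180.0
```

Emit:
arm_command(
  deltas=[
    [-0.001,0.03,0.001,0],
    [0,0.02,0,0],
    [0,0.012,0,0],
    [0,0,0,0],
    [0,0,0,0],
  ],
)

```text
time: 30.15
tool_pos: [467.6, -342.9, 2.1]
tcp_rot: [-1.572, -0.003, 1.575]
contact_force: [-0.0, -0.2, -1.0]
grip_width: 74.0
```

```bash
python3 plan.py 466,-341.5,9.3,-180
```

```text
t 30.1 tip [ 467.6 -342.9   21.7] psi -179.7 grip 74.0 F [-0.  -0.2 -1. ]
466,-341.5,9.3,-180 twist first 0.3 then m [0.0014 0.0124 0.0016] psi -180.0
```

Emit:
arm_command(
  deltas=[
    [0.001,0.006,0.001,0],
    [0,0.006,0,0],
    [0,0,0,0],
    [0,0,0,0],
  ],
)

```text
time: 30.55
tool_pos: [465.9, -341.8, -10.8]
tcp_rot: [-1.571, -0.004, 1.575]
contact_force: [0.6, -0.3, -0.9]
grip_width: 74.0
```

Emit:
arm_command(
  deltas=[
    [0,0,0,0],
    [0,0,0,0],
    [0,0,0,0],
    [0,0,0,0],
  ],
  claw=10,
)

```text
time: 30.95
tool_pos: [465.8, -341.7, -10.9]
tcp_rot: [-1.571, -0.004, 1.575]
contact_force: [-0.4, 0.4, 0.3]
grip_width: 88.4
```

Emit:
arm_command(
  deltas=[
    [0,-0.02,0,0],
    [0,-0.03,0,0],
    [0,-0.04,0,0],
    [0,-0.035,0,0],
    [0,0,0,0],
  ],
)

```text
time: 31.45
tool_pos: [468.1, -344.4, 119.5]
tcp_rot: [-1.578, 0.003, 1.575]
contact_force: [0.5, -1.0, 0.7]
grip_width: 87.9
```

Emit:
arm_command(
  deltas=[
    [0,0,0,-8.5],
    [0,0,0,-8.5],
    [0,0,0,-8.5],
    [0,0,0,-8.5],
    [0,0,0,-8.5],
  ],
  claw=62,
)

```text
time: 31.95
tool_pos: [465.5, -341.9, 113.3]
tcp_rot: [-1.573, -0.004, 2.323]
contact_force: [0.3, -0.4, -1.1]
grip_width: 69.6
```

Emit:
arm_command(
  deltas=[
    [0,0,0,-8.5],
    [0,0,0,-8.5],
    [0,0,0,-8.5],
    [0,0,0,-8.5],
    [0,0,0,-4],
  ],
)

```text
time: 32.45
tool_pos: [465.5, -341.9, 113.3]
tcp_rot: [-1.575, -0.002, 2.985]
contact_force: [0.6, 0.1, 0.2]
grip_width: 69.8
```

```bash
python3 plan.py 477.5,50,130,-81.5
```

```text
t 32.5 tip [ 465.5 -341.9  132.9] psi -99.0 grip 69.8 F [0.6 0.1 0.2]
477.5,50,130,-81.5 twist first -17.5 then m [-0.0698  0.0029 -0.3858] psi -81.5
```

Emit:
arm_command(
  deltas=[
    [0,0,0,-6],
    [0,0,0,-6],
    [0,0,0,-5.5],
    [0,0,0,0],
  ],
)

```text
time: 32.85
tool_pos: [465.5, -341.9, 113.4]
tcp_rot: [-1.576, -0.0, -2.997]
contact_force: [-0.8, 1.0, 0.1]
grip_width: 69.5
```

Emit:
arm_command(
  deltas=[
    [-0.004,0,-0.02,0],
    [-0.007,0,-0.04,0],
    [-0.007,0,-0.04,0],
    [-0.007,0,-0.04,0],
    [-0.007,0,-0.04,0],
  ],
)

```text
time: 33.35
tool_pos: [471.3, -157.9, 114.5]
tcp_rot: [-1.575, 0.0, -3.001]
contact_force: [1.1, -0.1, -0.4]
grip_width: 69.6
```

Emit:
arm_command(
  deltas=[
    [-0.007,0,-0.04,0],
    [-0.007,0,-0.04,0],
    [-0.007,0,-0.04,0],
    [-0.007,0,-0.04,0],
    [-0.007,0,-0.04,0],
  ],
)

```text
time: 33.85
tool_pos: [477.3, 45.1, 115.4]
tcp_rot: [-1.575, 0.001, -3.001]
contact_force: [0.8, -0.5, -0.6]
grip_width: 69.2
```

Emit:
arm_command(
  deltas=[
    [-0.002,0,-0.008,0],
    [0,0,0,0],
    [0,0,0,0],
  ],
)

```text
time: 34.15
tool_pos: [478.5, 50.9, 115.4]
tcp_rot: [-1.574, 0.0, -2.999]
contact_force: [-0.1, 0.3, -0.2]
grip_width: 69.2
```

```bash
python3 plan.py 476.4,51.7,6,-81.5
python3 - <<'E'
from fit import *
np.set_printoptions(precision=1,suppress=True)
t=cap('top','b3t')
print(fit((t,),'pumice_mid',465,-394,3,(0,)),fit((t,),'nail_brush_mid',466,-342,3,(0,)),fit((t,),'bowl',467,-367,0))
E
```

```text
t 34.1 tip [478.5  50.9 135. ] psi -81.8 grip 69.2 F [-0.1  0.3 -0.2]
476.4,51.7,6,-81.5 twist first -0.3 then m [ 0.002   0.129  -0.0011] psi -81.5
[ 466.7 -394.3   -1.1    0.2    1. ] [ 467.  -344.2   -0.4    0.2    1. ] [ 467.7 -366.2    6.6    0.3    1. ]
```

Emit:
arm_command(
  deltas=[
    [0.001,0.03,-0.001,0],
    [0.001,0.03,0,0],
    [0,0.03,0,0],
    [0,0.015,0,0],
    [0,0,0,0],
  ],
)

```text
time: 34.85
tool_pos: [474.9, 52.1, 8.8]
tcp_rot: [-1.575, -0.004, -3.0]
contact_force: [1.2, -0.1, 0.2]
grip_width: 69.3
```

Emit:
arm_command(
  deltas=[
    [0,0.012,0,0],
    [0,0.011,0,0],
    [0,0,0,0],
    [0,0,0,0],
  ],
)

```text
time: 35.25
tool_pos: [476.5, 52.8, -12.3]
tcp_rot: [-1.575, 0.001, -2.998]
contact_force: [-0.3, -0.5, -0.6]
grip_width: 69.5
```

Emit:
arm_command(
  deltas=[
    [0,0,0,0],
    [0,0,0,0],
    [0,0,0,0],
    [0,0,0,0],
    [0,0,0,0],
  ],
  claw=255,
)

```text
time: 35.75
tool_pos: [476.6, 53.0, -12.1]
tcp_rot: [-1.575, 0.001, -2.998]
contact_force: [-0.5, 0.4, 3.8]
grip_width: 41.6
```

Emit:
arm_command(
  deltas=[
    [0,0,0,0],
    [0,0,0,0],
  ],
)

```text
time: 35.95
tool_pos: [476.6, 53.0, -12.1]
tcp_rot: [-1.575, 0.001, -2.998]
contact_force: [-0.3, 2.1, 5.6]
grip_width: 41.8
```

Emit:
arm_command(
  deltas=[
    [0,-0.015,0,0],
    [0,-0.03,0,0],
    [0,-0.04,0,0],
    [0,-0.04,0,0],
    [0,-0.005,0,0],
  ],
)

```text
time: 36.45
tool_pos: [479.1, 52.1, 121.8]
tcp_rot: [-1.573, 0.009, -2.998]
contact_force: [0.2, -0.6, -0.4]
grip_width: 41.6
```

Emit:
arm_command(
  deltas=[
    [0,0,0,7.2],
    [0,0,0,7.2],
    [0,0,0,0],
    [0,0,0,0],
  ],
)

```text
time: 36.85
tool_pos: [475.9, 52.3, 116.8]
tcp_rot: [-1.574, -0.002, 3.037]
contact_force: [-0.2, 0.4, -0.8]
grip_width: 41.8
```

```bash
python3 plan.py 430.5,369,135,-96 430.5,369,50,-96
python3 - <<'E'
from fit import *
np.set_printoptions(precision=1,suppress=True)
t=cap('top','b4t');s=cap('side')
for q in (t,s):
  m=mask(q,'white_dish_top',(431,369,15));ys,xs=np.nonzero(m);print(m.sum(),cv2.minAreaRect(np.c_[xs,ys].astype(np.float32)),atz(q,[[xs.mean(),ys.mean()]],15))
a=t['img'][180:270,110:200,::-1];b=s['img'][255:345,140:230,::-1]
im=cv2.resize(np.hstack([a,b]),None,fx=4.4,fy=4.4,interpolation=cv2.INTER_CUBIC)
for q,x0,y0,off,w in((t,110,180,0,None),(s,140,255,396,None)):
  c,sn=np.cos(np.radians(-5.5)),np.sin(np.radians(-5.5))
  pts=[(pix(q,(430.5+c*i*50-sn*j*33,369+sn*i*50+c*j*33,15))-[x0,y0]+.5)*4.4+[off,0] for i,j in((-1,-1),(1,-1),(1,1),(-1,1))]
  cv2.polylines(im,[np.array(pts).astype(np.int32)],True,(0,255,0),1)
cv2.imwrite('pics/b4c.png',im)
E
```

```text
t 36.9 tip [475.9  52.3 136.4] psi -96.0 grip 41.8 F [-0.2  0.4 -0.8]
430.5,369,135,-96 twist first 0.0 then m [ 0.0783  0.0014 -0.3102] psi -96.0
430.5,369,50,-96 twist first 0.0 then m [ 0.     0.085 -0.   ] psi -96.0
666 ((145.19309997558594, 229.2172393798828), (21.198650360107422, 32.12094497680664), 3.3664605617523193) [[430.9 369.8  15. ]]
648 ((186.63999938964844, 302.5200500488281), (27.200000762939453, 26.000001907348633), 53.13010025024414) [[438.9 369.8  15. ]]
```

View pics/b4c.png

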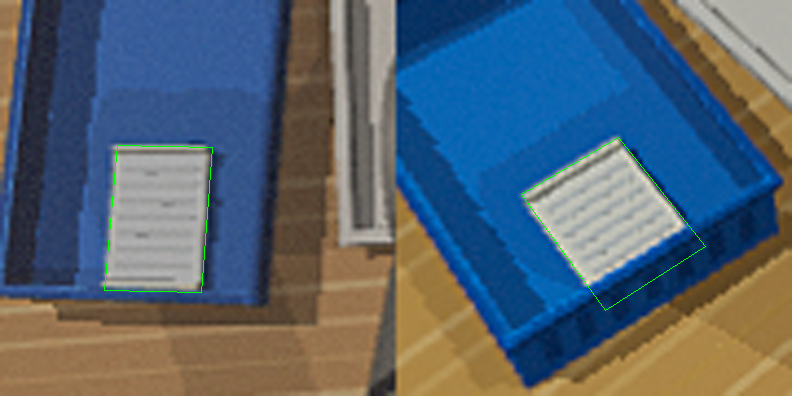

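Emit:
arm_command(
  deltas=[
    [0.005,0,-0.02,0],
    [0.01,0,-0.04,0],
    [0.01,0,-0.04,0],
    [0.01,0,-0.04,0],
    [0.01,0,-0.04,0],
  ],
)

```text
time: 37.55
tool_pos: [450.7, 237.7, 118.3]
tcp_rot: [-1.575, -0.0, 3.035]
contact_force: [0.6, 0.7, -1.4]
grip_width: 41.6
```

Emit:
arm_command(
  deltas=[
    [0.01,0,-0.04,0],
    [0.01,0,-0.04,0],
    [0.01,0,-0.04,0],
    [0.003,0,-0.01,0],
    [0,0,0,0],
  ],
)

```text
time: 38.05
tool_pos: [431.5, 370.1, 118.4]
tcp_rot: [-1.574, -0.001, 3.037]
contact_force: [0.6, -1.4, -0.5]
grip_width: 41.8
```

Emit:
arm_command(
  deltas=[
    [0,0.02,0,0],
    [0,0.03,0,0],
    [0,0.03,0,0],
    [0,0,0,0],
    [0,0,0,0],
  ],
)

```text
time: 38.55
tool_pos: [432.6, 368.1, 39.2]
tcp_rot: [-1.574, -0.001, 3.033]
contact_force: [-0.1, -0.0, -0.5]
grip_width: 41.7
```

```bash
python3 plan.py 430.5,369,19,-96
```

```text
t 38.5 tip [432.6 368.1  58.8] psi -96.2 grip 41.7 F [-0.1 -0.  -0.5]
430.5,369,19,-96 twist first -0.2 then m [ 0.0022  0.0398 -0.0007] psi -96.0
```

Emit:
arm_command(
  deltas=[
    [0.001,0.015,0,0],
    [0,0.012,0,0],
    [0,0.007,0,0],
    [0,0,0,0],
    [0,0,0,0],
  ],
)

```text
time: 39.05
tool_pos: [431.5, 369.6, 5.3]
tcp_rot: [-1.575, 0.0, 3.034]
contact_force: [-0.3, -0.2, -0.5]
grip_width: 41.6
```

```bash
python3 plan.py 430.5,369,19,-96
```

```text
t 39.0 tip [431.5 369.6  24.9] psi -96.2 grip 41.6 F [-0.3 -0.2 -0.5]
430.5,369,19,-96 twist first -0.2 then m [0.001  0.0059 0.0007] psi -96.0
```

Emit:
arm_command(
  deltas=[
    [0.001,0.003,0.001,0],
    [0,0.002,0,0],
    [0,0.001,0,0],
    [0,0,0,0],
  ],
)

```text
time: 39.45
tool_pos: [430.1, 368.7, -1.0]
tcp_rot: [-1.575, -0.0, 3.034]
contact_force: [-0.4, -0.6, -0.2]
grip_width: 41.8
```

Emit:
arm_command(
  deltas=[
    [0,0,0,0],
    [0,0,0,0],
    [0,0,0,0],
    [0,0,0,0],
  ],
  claw=100,
)

```text
time: 39.85
tool_pos: [430.2, 368.6, -1.1]
tcp_rot: [-1.575, -0.0, 3.034]
contact_force: [-0.7, 0.4, -0.5]
grip_width: 55.5
```

Emit:
arm_command(
  deltas=[
    [0,-0.02,0,0],
    [0,-0.03,0,0],
    [0,-0.04,0,0],
    [0,-0.025,0,0],
    [0,0,0,0],
  ],
)

```text
time: 40.35
tool_pos: [432.1, 369.6, 117.9]
tcp_rot: [-1.58, 0.006, 3.034]
contact_force: [0.5, -0.3, 0.4]
grip_width: 55.5
```

```bash
python3 plan.py 475,166,130,-90
```

```text
t 40.4 tip [432.1 369.6 137.5] psi -96.2 grip 55.5 F [ 0.5 -0.3  0.4]
475,166,130,-90 twist first -6.2 then m [-0.0429  0.0075  0.2036] psi -90.0
```

Emit:
arm_command(
  deltas=[
    [0,0,0,-8.2],
    [0,0,0,-8.2],
    [0,0,0,-8.2],
    [0,0,0,-8.2],
    [0,0,0,-8.2],
  ],
  claw=30,
)

```text
time: 40.85
tool_pos: [429.6, 367.8, 112.7]
tcp_rot: [-1.574, 0.001, -2.528]
contact_force: [-0.7, 0.3, -1.0]
grip_width: 80.8
```

Emit:
arm_command(
  deltas=[
    [0,0,0,-8.2],
    [0,0,0,-8.2],
    [0,0,0,-8.2],
    [0,0,0,-8.2],
    [0,0,0,-8.2],
  ],
)

```text
time: 41.35
tool_pos: [429.6, 367.8, 112.7]
tcp_rot: [-1.573, 0.002, -1.812]
contact_force: [0.5, 0.4, 0.3]
grip_width: 81.0
```

Emit:
arm_command(
  deltas=[
    [0,0,0,-8.2],
    [0,0,0,0],
  ],
)

```text
time: 41.55
tool_pos: [429.6, 367.9, 112.8]
tcp_rot: [-1.572, 0.003, -1.674]
contact_force: [-0.0, 0.2, -0.7]
grip_width: 80.9
```

```bash
python3 plan.py 475,166,130,-6
python3 - <<'E'
from fit import *
np.set_printoptions(precision=1,suppress=True)
t=cap('top')
print(fit((t,),'amber_bottle_mid',475,166,4,(0,)),fit((t,),'alu_box_mid',629,-46,4,(.3,)))
E
```

```text
t 41.5 tip [429.6 367.9 132.4] psi -5.9 grip 80.9 F [-0.   0.2 -0.7]
475,166,130,-6 twist first 0.1 then m [0.196  0.0024 0.0662] psi -6.0
[476.2 166.4   8.8   0.2   1. ] [631.5 -47.1  18.2   0.1   1. ]
```

Emit:
arm_command(
  deltas=[
    [0.02,0,0.007,0],
    [0.039,0,0.013,0],
    [0.039,0,0.013,0],
    [0.039,0,0.013,0],
    [0.039,0,0.013,0],
  ],
)

```text
time: 42.2
tool_pos: [470.5, 185.5, 113.1]
tcp_rot: [-1.571, 0.004, -1.677]
contact_force: [0.3, -0.8, 0.4]
grip_width: 81.0
```

Emit:
arm_command(
  deltas=[
    [0.02,0,0.007,0],
    [0,0,0,0],
    [0,0.02,0,0],
    [0,0.02,0,0],
    [0,0,0,0],
  ],
)

```text
time: 42.7
tool_pos: [473.4, 167.0, 71.0]
tcp_rot: [-1.576, 0.003, -1.676]
contact_force: [0.4, 0.7, 0.8]
grip_width: 81.0
```

```bash
python3 plan.py 475,166,18,-6
```

```text
t 42.7 tip [473.4 167.   90.6] psi -6.0 grip 81.0 F [0.4 0.7 0.8]
475,166,18,-6 twist first -0.0 then m [0.0008 0.0726 0.0017] psi -6.0
```

Emit:
arm_command(
  deltas=[
    [0.001,0.025,0.001,0],
    [0,0.025,0,0],
    [0,0.022,0,0],
    [0,0,0,0],
    [0,0,0,0],
  ],
)

```text
time: 43.2
tool_pos: [476.6, 166.3, 1.8]
tcp_rot: [-1.571, 0.004, -1.675]
contact_force: [0.7, -0.2, 0.2]
grip_width: 80.9
```

Emit:
arm_command(
  deltas=[
    [0,0,0,0],
    [0,0,0,0],
    [0,0,0,0],
    [0,0,0,0],
    [0,0,0,0],
  ],
  claw=255,
)

```text
time: 43.7
tool_pos: [476.4, 165.7, 1.4]
tcp_rot: [-1.571, 0.004, -1.675]
contact_force: [-0.0, 0.9, 0.1]
grip_width: 45.7
```

Emit:
arm_command(
  deltas=[
    [0,0,0,0],
    [0,0,0,0],
    [0,0,0,0],
  ],
)

```text
time: 44.0
tool_pos: [476.4, 165.7, 1.2]
tcp_rot: [-1.571, 0.004, -1.675]
contact_force: [-0.7, 0.0, 2.5]
grip_width: 39.3
```

Emit:
arm_command(
  deltas=[
    [0,-0.015,0,0],
    [0,-0.03,0,0],
    [0,-0.035,0,0],
    [0,-0.025,0,0],
    [0,0,0,0],
  ],
)

```text
time: 44.5
tool_pos: [478.3, 165.8, 109.2]
tcp_rot: [-1.565, 0.006, -1.675]
contact_force: [1.3, -0.6, -0.3]
grip_width: 39.0
```

```bash
python3 plan.py 561.7,313,125,-6
```

```text
t 44.5 tip [478.3 165.8 128.8] psi -6.0 grip 39.0 F [ 1.3 -0.6 -0.3]
561.7,313,125,-6 twist first 0.0 then m [-0.1551  0.0038  0.0676] psi -6.0
```

Emit:
arm_command(
  deltas=[
    [-0.015,0,0.007,0],
    [-0.03,0,0.014,0],
    [-0.035,0,0.015,0],
    [-0.035,0,0.015,0],
    [-0.025,0,0.012,0],
  ],
)

```text
time: 45.0
tool_pos: [553.4, 299.7, 104.6]
tcp_rot: [-1.573, 0.003, -1.674]
contact_force: [-0.5, 0.3, -0.6]
grip_width: 39.1
```

Emit:
arm_command(
  deltas=[
    [-0.015,0,0.006,0],
    [0,0,0,0],
    [0,0.025,0,0],
    [0,0.025,0,0],
    [0,0,0,0],
  ],
)

```text
time: 45.5
tool_pos: [557.6, 310.4, 52.0]
tcp_rot: [-1.579, -0.001, -1.675]
contact_force: [-1.0, -0.1, -1.3]
grip_width: 39.4
```

```bash
python3 plan.py 561.7,313,20.3,-6
```

```text
t 45.5 tip [557.6 310.4  71.6] psi -6.0 grip 39.4 F [-1.  -0.1 -1.3]
561.7,313,20.3,-6 twist first 0.0 then m [-0.0031  0.0513  0.0038] psi -6.0
```

Emit:
arm_command(
  deltas=[
    [-0.002,0.02,0.001,0],
    [0,0.018,0,0],
    [0,0.008,0,0],
    [0,0,0,0],
    [0,0,0,0],
  ],
)

```text
time: 46.0
tool_pos: [562.7, 314.5, 11.6]
tcp_rot: [-1.57, 0.004, -1.675]
contact_force: [0.4, -0.0, -0.6]
grip_width: 39.3
```

```bash
python3 plan.py 561.7,313,20.3,-6
```

```text
t 46.0 tip [562.7 314.5  31.2] psi -6.0 grip 39.3 F [ 0.4 -0.  -0.6]
561.7,313,20.3,-6 twist first 0.0 then m [ 0.0016  0.0109 -0.0008] psi -6.0
```

Emit:
arm_command(
  deltas=[
    [0.001,0.006,0,0],
    [0,0.004,0,0],
    [0,0,0,0],
    [0,0,0,0],
  ],
)

```text
time: 46.4
tool_pos: [562.1, 313.6, 0.7]
tcp_rot: [-1.571, 0.004, -1.675]
contact_force: [0.2, -0.4, -0.3]
grip_width: 39.4
```

Emit:
arm_command(
  deltas=[
    [0,0.001,0,0],
    [0,0,0,0],
  ],
)

```text
time: 46.6
tool_pos: [562.2, 313.7, 0.3]
tcp_rot: [-1.571, 0.004, -1.675]
contact_force: [-0.8, -1.1, 3.8]
grip_width: 39.3
```

Emit:
arm_command(
  deltas=[
    [0,0,0,0],
    [0,0,0,0],
    [0,0,0,0],
    [0,0,0,0],
    [0,0,0,0],
  ],
  claw=85,
)

```text
time: 47.1
tool_pos: [562.1, 313.6, -0.4]
tcp_rot: [-1.571, 0.004, -1.675]
contact_force: [1.0, 0.2, 1.2]
grip_width: 60.8
```

Emit:
arm_command(
  deltas=[
    [0,-0.015,0,0],
    [0,-0.03,0,0],
    [0,-0.035,0,0],
    [0,-0.035,0,0],
    [0,-0.015,0,0],
  ],
)

```text
time: 47.6
tool_pos: [563.8, 313.8, 135.1]
tcp_rot: [-1.565, 0.007, -1.675]
contact_force: [0.1, 0.5, 0.9]
grip_width: 61.2
```

Emit:
arm_command(
  deltas=[
    [0,0,0,0],
  ],
)

```text
time: 47.7
tool_pos: [563.8, 313.8, 134.0]
tcp_rot: [-1.565, 0.007, -1.675]
contact_force: [-0.6, -0.4, 0.1]
grip_width: 61.3
```

```bash
python3 plan.py 629.5,-46.5,135,-73
```

```text
t 47.7 tip [563.8 313.8 153.6] psi -6.0 grip 61.3 F [-0.6 -0.4  0.1]
629.5,-46.5,135,-73 twist first 67.0 then m [0.0425 0.0186 0.3638] psi -73.0
```

Emit:
arm_command(
  deltas=[
    [0,0,0,8.4],
    [0,0,0,8.4],
    [0,0,0,8.4],
    [0,0,0,8.4],
    [0,0,0,8.4],
  ],
  claw=40,
)

```text
time: 48.2
tool_pos: [561.4, 312.8, 128.5]
tcp_rot: [-1.574, 0.001, -2.414]
contact_force: [0.7, -0.5, -0.6]
grip_width: 77.4
```

Emit:
arm_command(
  deltas=[
    [0,0,0,8.4],
    [0,0,0,8.4],
    [0,0,0,8.2],
    [0,0,0,0],
  ],
)

```text
time: 48.6
tool_pos: [561.5, 312.8, 128.7]
tcp_rot: [-1.574, -0.001, -2.846]
contact_force: [0.1, -0.8, -0.0]
grip_width: 77.5
```

```bash
python3 plan.py 629.5,-46.5,135,-73
```

```text
t 48.6 tip [561.5 312.8 148.3] psi -73.0 grip 77.5 F [ 0.1 -0.8 -0. ]
629.5,-46.5,135,-73 twist first -0.0 then m [0.04   0.0133 0.3635] psi -73.0
```

Emit:
arm_command(
  deltas=[
    [0.002,0,0.02,0],
    [0.0045,0.001,0.04,0],
    [0.0045,0.001,0.04,0],
    [0.0045,0.002,0.04,0],
    [0.0045,0.002,0.04,0],
  ],
)

```text
time: 49.1
tool_pos: [595.4, 133.7, 122.4]
tcp_rot: [-1.575, 0.0, -2.839]
contact_force: [0.5, 0.0, 0.6]
grip_width: 77.3
```

Emit:
arm_command(
  deltas=[
    [0.0045,0.002,0.04,0],
    [0.0045,0.002,0.04,0],
    [0.0045,0.002,0.04,0],
    [0.0045,0.001,0.04,0],
    [0.002,0,0.0235,0],
  ],
)

```text
time: 49.6
tool_pos: [630.0, -49.2, 114.4]
tcp_rot: [-1.574, -0.0, -2.842]
contact_force: [0.0, 0.4, 0.2]
grip_width: 77.4
```

Emit:
arm_command(
  deltas=[
    [0,0,0,0],
    [0,0.025,0,0],
    [0,0.03,0,0],
    [0,0.025,0,0],
    [0,0,0,0],
  ],
)

```text
time: 50.1
tool_pos: [627.1, -44.2, 31.3]
tcp_rot: [-1.579, -0.006, -2.841]
contact_force: [-0.3, -0.0, -0.0]
grip_width: 77.2
```

```bash
python3 plan.py 629.5,-46.5,6,-73
```

```text
t 50.1 tip [627.1 -44.2  50.9] psi -72.8 grip 77.2 F [-0.3 -0.  -0. ]
629.5,-46.5,6,-73 twist first 0.2 then m [-0.0016  0.0449  0.0029] psi -73.0
```

Emit:
arm_command(
  deltas=[
    [-0.001,0.02,0.001,0],
    [0,0.014,0,0],
    [0,0.01,0,0],
    [0,0,0,0],
    [0,0,0,0],
  ],
)

```text
time: 50.6
tool_pos: [631.8, -46.2, -8.2]
tcp_rot: [-1.574, 0.002, -2.844]
contact_force: [-0.3, 0.0, 0.1]
grip_width: 77.1
```

Emit:
arm_command(
  deltas=[
    [0,0,0,0],
    [0,0,0,0],
    [0,0,0,0],
    [0,0,0,0],
    [0,0,0,0],
  ],
  claw=255,
)

```text
time: 51.1
tool_pos: [631.7, -46.4, -8.5]
tcp_rot: [-1.574, 0.002, -2.844]
contact_force: [1.1, -1.0, 1.3]
grip_width: 43.8
```

Emit:
arm_command(
  deltas=[
    [0,0,0,0],
    [0,0,0,0],
  ],
)

```text
time: 51.3
tool_pos: [631.7, -46.4, -8.5]
tcp_rot: [-1.574, 0.002, -2.844]
contact_force: [-0.3, -1.2, 1.5]
grip_width: 43.7
```

Emit:
arm_command(
  deltas=[
    [0,-0.015,0,0],
    [0,-0.03,0,0],
    [0,-0.04,0,0],
    [0,-0.04,0,0],
    [0,-0.015,0,0],
  ],
)

```text
time: 51.8
tool_pos: [633.6, -47.1, 137.1]
tcp_rot: [-1.571, 0.008, -2.844]
contact_force: [0.9, -0.0, -0.9]
grip_width: 43.5
```

Emit:
arm_command(
  deltas=[
    [0,0,0,-8.4],
    [0,0,0,-8.4],
    [0,0,0,-8.4],
    [0,0,0,-8.4],
    [0,0,0,-8.4],
  ],
)

```text
time: 52.3
tool_pos: [631.4, -46.7, 132.2]
tcp_rot: [-1.572, 0.004, -2.105]
contact_force: [0.7, -0.1, -0.6]
grip_width: 43.5
```

Emit:
arm_command(
  deltas=[
    [0,0,0,-8.4],
    [0,0,0,-8.4],
    [0,0,0,-8.2],
    [0,0,0,0],
  ],
)

```text
time: 52.7
tool_pos: [631.5, -46.7, 132.1]
tcp_rot: [-1.571, 0.004, -1.674]
contact_force: [1.0, 0.5, -0.5]
grip_width: 43.3
```

```bash
python3 plan.py 570.5,397,145,-6
python3 - <<'E'
from fit import *
np.set_printoptions(precision=1,suppress=True)
t=cap('top','c1t');s=cap('side','c1s')
for n,x,y,z in [('amber_bottle_mid',562,313,3),('pink_soap_mid',430,369,15),('basket',507,367,0),('white_dish_top',431,369,3)]:
  print(n,*[fit(q,n,x,y,z,(-.1,)) for q in((t,),(s,),(t,s))])
im=np.hstack([cv2.resize(q['img'][y:y+120,x:x+120,::-1],None,fx=3.3,fy=3.3,interpolation=cv2.INTER_CUBIC) for q,x,y in((t,100,140),(s,110,230))])
cv2.imwrite('pics/c1c.png',im)
E
```

```text
t 52.7 tip [631.5 -46.7 151.7] psi -5.9 grip 43.3 F [ 1.   0.5 -0.5]
570.5,397,145,-6 twist first 0.1 then m [-0.4349  0.0067 -0.107 ] psi -6.0
amber_bottle_mid [563.9 314.9  -9.2   0.4   1. ] [557.  314.4  -0.1   0.1   1. ] [562.  313.   -5.7   0.3   2. ]
pink_soap_mid None [432.1 367.8 -12.6   0.3   1. ] [432.1 367.8 -12.6   0.3   1. ]
basket [513.7 374.2  -7.3   0.6   1. ] [504.4 364.5  -5.8   0.2   1. ] [508.6 368.9  -6.    0.5   2. ]
white_dish_top None [454.9 365.7  -6.8   2.8   1. ] [454.9 365.7  -6.8   2.8   1. ]
```

View pics/c1c.png

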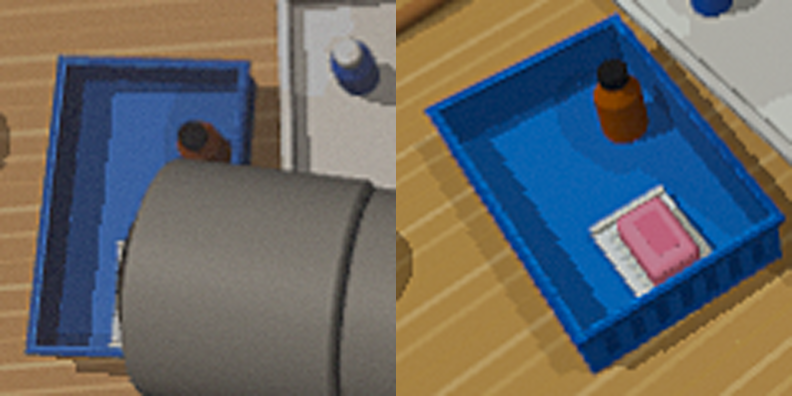

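Emit:
arm_command(
  deltas=[
    [-0.02,0,-0.005,0],
    [-0.04,0,-0.01,0],
    [-0.04,0,-0.01,0],
    [-0.04,0,-0.01,0],
    [-0.04,0,-0.01,0],
  ],
)

```text
time: 54.1
tool_pos: [605.2, 138.3, 132.1]
tcp_rot: [-1.571, 0.004, -1.675]
contact_force: [0.1, 0.5, -1.0]
grip_width: 43.5
```

Emit:
arm_command(
  deltas=[
    [-0.04,0,-0.01,0],
    [-0.04,0,-0.01,0],
    [-0.04,0,-0.01,0],
    [-0.04,0,-0.01,0],
    [-0.04,0,-0.01,0],
  ],
)

```text
time: 54.6
tool_pos: [576.1, 342.7, 132.8]
tcp_rot: [-1.571, 0.004, -1.675]
contact_force: [0.3, -0.3, -0.0]
grip_width: 43.3
```

Emit:
arm_command(
  deltas=[
    [-0.035,0,-0.008,0],
    [-0.02,0,-0.004,0],
    [0,0,0,0],
    [0,0,0,0],
    [0,0,0,0],
  ],
)

```text
time: 55.1
tool_pos: [570.6, 395.7, 132.9]
tcp_rot: [-1.571, 0.003, -1.676]
contact_force: [0.0, 0.8, -1.4]
grip_width: 44.0
```

```bash
python3 plan.py 570.5,397,60,-6
```

```text
t 55.1 tip [570.6 395.7 152.5] psi -6.0 grip 44.0 F [ 0.   0.8 -1.4]
570.5,397,60,-6 twist first -0.0 then m [-0.0013  0.0925 -0.0003] psi -6.0
```

Emit:
arm_command(
  deltas=[
    [-0.001,0.02,0,0],
    [0,0.03,0,0],
    [0,0.03,0,0],
    [0,0.025,0,0],
    [0,0.015,0,0],
  ],
)

```text
time: 55.6
tool_pos: [570.1, 396.4, 10.8]
tcp_rot: [-1.574, 0.002, -1.677]
contact_force: [-0.5, 0.4, -0.3]
grip_width: 43.5
```

Emit:
arm_command(
  deltas=[
    [0,0,0,0],
    [0,0,0,0],
  ],
)

```text
time: 55.8
tool_pos: [571.4, 398.1, 14.0]
tcp_rot: [-1.57, 0.005, -1.676]
contact_force: [-0.3, 0.7, -0.4]
grip_width: 43.8
```

```bash
python3 plan.py 570.5,397,10.6,-6
```

```text
t 55.8 tip [571.4 398.1  33.6] psi -6.0 grip 43.8 F [-0.3  0.7 -0.4]
570.5,397,10.6,-6 twist first -0.0 then m [ 0.0012  0.023  -0.0007] psi -6.0
```

Emit:
arm_command(
  deltas=[
    [0.001,0.01,0,0],
    [0,0.008,0,0],
    [0,0.004,0,0],
    [0,0,0,0],
    [0,0,0,0],
  ],
)

```text
time: 56.3
tool_pos: [570.3, 397.6, -9.1]
tcp_rot: [-1.571, 0.004, -1.675]
contact_force: [-0.8, -1.0, -1.1]
grip_width: 43.7
```

Emit:
arm_command(
  deltas=[
    [0,0.001,0,0],
    [0,0,0,0],
  ],
)

```text
time: 56.5
tool_pos: [570.5, 397.7, -9.5]
tcp_rot: [-1.571, 0.004, -1.675]
contact_force: [-0.1, -0.3, 2.9]
grip_width: 43.8
```

Touching the floor. I'll release, lift and back away toward the tray centre at height for a last look.

Emit:
arm_command(
  deltas=[
    [0,0,0,0],
    [0,0,0,0],
    [0,0,0,0],
    [0,0,0,0],
    [0,0,0,0],
  ],
  claw=90,
)

```text
time: 57.0
tool_pos: [570.3, 397.5, -10.1]
tcp_rot: [-1.571, 0.004, -1.675]
contact_force: [-0.1, -0.4, 0.3]
grip_width: 59.5
```

Emit:
arm_command(
  deltas=[
    [0,-0.015,0,0],
    [0,-0.03,0,0],
    [0,-0.04,0,0],
    [0,-0.04,0,0],
    [0,-0.04,0,0],
  ],
)

```text
time: 57.5
tool_pos: [570.3, 396.8, 158.0]
tcp_rot: [-1.57, 0.005, -1.675]
contact_force: [0.6, 0.9, -0.7]
grip_width: 59.5
```

Emit:
arm_command(
  deltas=[
    [0,-0.01,0,0],
    [0.03,0,0,0],
    [0.04,0,0,0],
    [0.04,0,0,0],
    [0.04,0,0,0],
  ],
)

```text
time: 58.0
tool_pos: [554.1, 246.2, 164.6]
tcp_rot: [-1.571, 0.004, -1.674]
contact_force: [0.2, -0.5, -0.7]
grip_width: 59.6
```

Emit:
arm_command(
  deltas=[
    [0.04,0,-0.01,0],
    [0.04,0,-0.01,0],
    [0.04,0,-0.01,0],
    [0.04,0,-0.01,0],
    [0.04,0,-0.01,0],
  ],
)

```text
time: 58.5
tool_pos: [483.3, 52.5, 164.0]
tcp_rot: [-1.571, 0.004, -1.675]
contact_force: [0.1, -0.6, 0.3]
grip_width: 59.4
```

Emit:
arm_command(
  deltas=[
    [0.04,0,-0.01,0],
    [0.04,0,-0.01,0],
    [0.02,0,0,0],
    [0,0,0,0],
    [0,0,0,0],
  ],
)

```text
time: 59.0
tool_pos: [453.9, -43.4, 163.5]
tcp_rot: [-1.571, 0.004, -1.676]
contact_force: [-0.0, -0.1, 0.1]
grip_width: 59.1
```

Run:
```python
from fit import *
from plan import state
p,a,o=state();print(o['time'],p)
np.set_printoptions(precision=1,suppress=True)
t=cap('top','d1t');s=cap('side','d1s')
for n,x,y,z in [('alu_box_mid',570,397,3),('amber_bottle_mid',562,313,3),('pink_soap_mid',430,369,15),('basket',507,367,0),('pumice_mid',466,-394,3),('nail_brush_mid',466,-342,3),('bowl',466,-367,0),('green_soap_mid',629,-160,4),('blue_bottle_mid',625,173,4)]:
  print(n,*[fit(q,n,x,y,z,(0,)) for q in((t,),(s,))])
im=np.hstack([cv2.resize(q['img'][y:y+120,x:x+120,::-1],None,fx=3.3,fy=3.3,interpolation=cv2.INTER_CUBIC) for q,x,y in((t,100,140),(s,110,230))])
im2=np.hstack([cv2.resize(q['img'][y:y+60,x:x+120,::-1],None,fx=3.3,fy=3.3,interpolation=cv2.INTER_CUBIC) for q,x,y in((t,330,165),(s,280,140))])
cv2.imwrite('pics/d1c.png',np.vstack([im,im2]))
```

```text
59.0 [453.9419 -43.3997 183.1294]
alu_box_mid [571.4 396.3  85.5   0.1   1. ] [566.2 395.2  80.3   0.1   1. ]
amber_bottle_mid [563.2 314.1  -4.1   0.1   1. ] [558.2 314.6   9.6   0.1   1. ]
pink_soap_mid [429.1 368.9  -7.    0.2   1. ] [429.2 367.9  -8.7   0.2   1. ]
basket [511.2 370.8  -6.2   0.4   1. ] [505.4 364.   -5.7   0.3   1. ]
pumice_mid [ 466.5 -393.8    5.4    0.3    1. ] None
nail_brush_mid [ 468.3 -344.3    1.1    0.2    1. ] None
bowl [ 467.2 -366.2    7.5    0.3    1. ] None
green_soap_mid [ 643.9 -162.9  -17.5    4.     1. ] [ 627.  -159.1  -25.9    0.4    1. ]
blue_bottle_mid [629.7 173.    2.4   0.3   1. ] [621.5 173.1  10.5   0.1   1. ]
```

View pics/d1c.png

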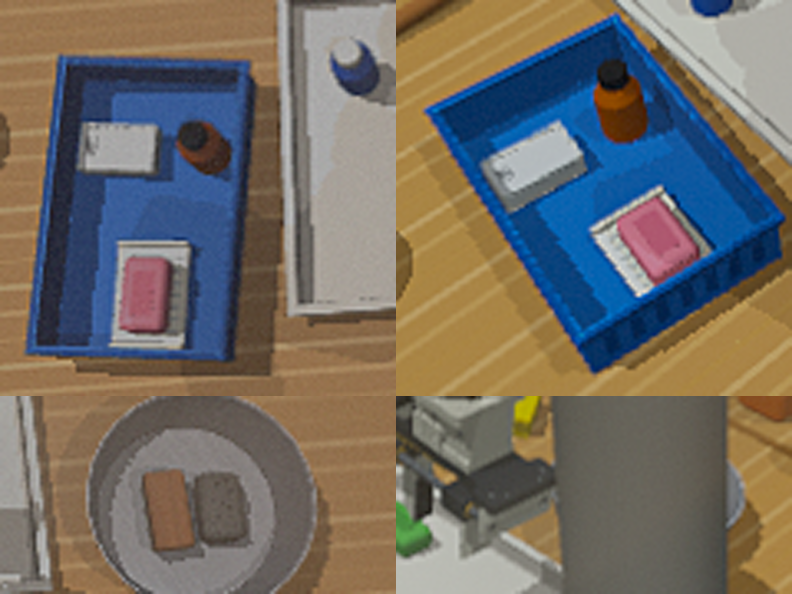

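The top crop shows the bottle upright at (205,147), the box flat at (118,148) and the soap between the dish lips at (148,293). In the bowl, the brush is at (167,510) and the pumice at (220,507), side by side. The arm is clear, so I'm handing in.

```bash
python3 -c "
from plant import job
print(job.close_job())"
```

```text
the job is handed in; nothing more can be done
None
```

Both kits are made up and the job is handed in at about 60 s of the 122 s allowed; no verdict was reported.

- **Foot-care kit:** the pumice and the wooden brush lie side by side on the bowl floor, about 12 mm apart, with the brush bristles down.
- **Guest kit:** the pink soap lies lengthwise in the middle of the white dish, within about 2 mm of its centre and between the lips. The amber bottle stands upright and the aluminium box lies flat, lid up, both on the basket's own floor.
- **Left alone:** the green soap and blue bottle were never handled. The red and yellow look-alike brushes and the terracotta dish were left alone too.

**What went wrong on the way:** my first two closings on the pumice caught nothing. The fingertips sit about 27.6 mm higher than the stated tool position implies. I measured this by pressing the fingers on the empty tray floor (up to 31 N) and corrected for it afterwards.

**Checks that were weak or disagreed:**
- In the last pictures the bowl was hidden from the side camera, so the foot-care kit was checked from above only.
- The dish was hidden or half hidden for some of the later pose fits, so its final position is judged by eye from the picture.
- The two cameras' fits differed by up to about 8 mm in places: 5–6 mm for the bottle and box, and about 6–7 mm for the basket.
- The last top-view fit of the green soap failed, probably because the arm was in the way; the side view still has it within about 3 mm of its starting place.

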